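# Put the ring dies away in their sliding-cover case

## Task

Put the set of ring dies away: slide the clear cover of the wooden case right back, then thread the three steel dies over the post inside, one at a time, the largest at the bottom, the medium one on it and the smallest on that, and the brass keeper, broad flange down, on top of them all. Set each one down gently rather than letting it drop, and then slide the cover fully shut. Leave the vise, the hammer and the jar where they are.

Things in the scene. Friction and masses are not known exactly. Their poses are not given: they have to be found in the camera images.
- die_large: The largest of three plain steel dies (flat rings): outer diameter 54 mm, bore 22 mm, height 12 mm, about 180 g, lying flat on the bench. Origin: centre of its underside, z up.
- die_medium: The middle one of three plain steel dies (flat rings): outer diameter 45 mm, bore 22 mm, height 12 mm, about 110 g, lying flat on the bench. Origin: centre of its underside, z up.
- die_small: The smallest of three plain steel dies (flat rings): outer diameter 36 mm, bore 22 mm, height 12 mm, about 60 g, lying flat on the bench. Origin: centre of its underside, z up.
- keeper: The keeper, a brass flanged collar that tops the stack, lying flange down on the bench: flange 46 mm across and 4 mm thick, above it a hub 30 mm across and 12 mm tall (16 mm in all), bore 22 mm right through, about 70 g. Grip it by the hub. Origin: centre of the flange's underside, z up.
- case: Wooden case fixed to the bench, 178 x 178 mm outside, walls 9 mm thick, 62 mm high, floor 6 mm thick; dark rails 7 mm wide on the -x and +x walls reach z = 70 mm. A steel post, 10 mm thick, round-topped, tip at z = 57 mm, stands in the middle. Origin: underside, on the post's axis; z up; the cover opens to +y. Stacked undersides come to z = 6, 18, 30, 42 mm; stack top 58 mm.
- cover (a joint): Clear sliding cover, 162 x 178 mm, 5 mm thick, a dark strip at each end, underside at z = 62.5 mm: 0 = shut, grows towards the case's +y, 0.175 m = fully open at its stop (its trailing edge is then 86 mm past the post's axis and it overhangs the case). Starts shut or up to 30 mm ajar; slides with about 1.5 N of friction and stays where left.
- cover_grip (a point): Centre of the dark wooden grip bar on the cover: 70 mm long along the case's x, 12 mm thick along the case's y, 17 mm tall (from 5 to 22 mm above the cover's underside; top about 84.5 mm above the bench). It travels with the cover; axes as the case's. Shut, it lies 60 mm to the -y side of the post's axis.
- ball_vise: Bystander: round steel engraver's ball vise on a rubber foot, 90 mm across, 74 mm tall, 1.6 kg. Origin: centre of its underside.
- hammer: Bystander: small hammer, 240 mm long, lying on the bench along its own x axis.
- jar: Bystander: small amber glass jar with a steel cap, 54 mm across, about 60 mm tall. Origin: centre of its underside.

How it is judged:
On the way, in this order (a step that is already met when the one before it is completed fails the run):
1. The cover is slid right back (at least 145 of its 175 mm) (value of joint cover above 0.145 m), for 0.2 s.
2. The large die lies on the floor of the case, round the post, released (horizontal distance between die_large and case below 0.011 m and z of die_large in the frame of case between 0.002 and 0.01 m and angle between die_large's own z axis and vertical below 0.12 rad and contact force between the fingers and die_large below 0.2 N and linear speed of die_large below 0.02 m/s), for 0.2 s.
3. The medium die lies on the large one, round the post, released (horizontal distance between die_medium and case below 0.011 m and z of die_medium in the frame of case between 0.014 and 0.022 m and angle between die_medium's own z axis and vertical below 0.12 rad and contact force between the fingers and die_medium below 0.2 N and linear speed of die_medium below 0.02 m/s), for 0.2 s.
4. The small die lies on the medium one, round the post, released (horizontal distance between die_small and case below 0.011 m and z of die_small in the frame of case between 0.026 and 0.034 m and angle between die_small's own z axis and vertical below 0.12 rad and contact force between the fingers and die_small below 0.2 N and linear speed of die_small below 0.02 m/s), for 0.2 s.
5. The brass keeper lies on the small die, round the post, released (horizontal distance between keeper and case below 0.011 m and z of keeper in the frame of case between 0.038 and 0.046 m and angle between keeper's own z axis and vertical below 0.12 rad and contact force between the fingers and keeper below 0.2 N and linear speed of keeper below 0.02 m/s), for 0.2 s.
At the end, for the whole second after the job is handed in: All four things are stacked upright round the post in the case in the order large, medium, small, keeper (each within 11 mm of the post's axis and 4 mm of its height in the stack, tilted less than 0.12 rad), released and at rest, and the cover is shut to within 5 mm (all of step 2 and all of step 3 and all of step 4 and all of step 5 and value of joint cover below 0.005 m); the robot touches nothing.
It fails at once if the ball vise is shifted by more than 25 mm (distance of ball_vise from where it was at the start of the episode above 0.025 m).
It fails at once if the hammer is shifted by more than 25 mm (distance of hammer from where it was at the start of the episode above 0.025 m).
It fails at once if the jar is shifted by more than 25 mm (distance of jar from where it was at the start of the episode above 0.025 m).
It fails at once if a die or the keeper is let fall over the case (faster than 0.55 m/s with the fingers off it: a drop of about 15 mm) ((horizontal distance between die_large and case below 0.06 m and contact force between the fingers and die_large below 0.05 N and linear speed of die_large above 0.55 m/s) or (horizontal distance between die_medium and case below 0.06 m and contact force between the fingers and die_medium below 0.05 N and linear speed of die_medium above 0.55 m/s) or (horizontal distance between die_small and case below 0.06 m and contact force between the fingers and die_small below 0.05 N and linear speed of die_small above 0.55 m/s) or (horizontal distance between keeper and case below 0.06 m and contact force between the fingers and keeper below 0.05 N and linear speed of keeper above 0.55 m/s)).
It also fails if it takes over 128 s, if anything falls off the work surface, if the arm or the gripper's body presses on something with over 40 N, if the wrist force passes 120 N, or if a joint passes its speed limit or range.

## Robot

A 7-joint arm with a two-finger parallel gripper is mounted at the origin on the work surface. World frame = base frame: x ahead of the robot, y to its left, z up, the work surface at z = 0. Lengths are in m, angles in rad, forces in N, time in s.
With the tool pointing down it reaches from about 0.425 to 0.975 m from the base axis. Payload 16.7 kg.
Tool frame: the origin (TCP) lies on the centre line of the jaws, within the pads' length; the fingertips stand 25 mm ahead of it and the grasp point (between the pads) lies 6 mm ahead of it; z points along the fingers, y is the direction in which the jaws open and shut (so a half turn about z gives the same grasp; the last joint's range is limited). The gripper opens to 85 mm and grips with 20 to 120 N. Pads are 22 mm wide; open, the fingers measure 114 mm over their backs; the gripper's body (76 mm by 85 mm) begins 54 mm behind the grasp point. The pads swing forward as they close: fully open they stand 13 mm farther back than shut.
Start: joints at [-0.149, 0.426, 0.074, 1.606, -0.034, 1.111, -0.067], TCP at [0.675, -0, 0.256] pointing down, gripper open.
Joint ranges: [-2.85, 2.85], [-0.5, 2.14], [-1.23, 1.37], [0.21, 2.46], [-1.02, 4.16], [0.16, 2.05], [-2.73, 2.73]. Speed limits (rad/s): [1.89, 1.89, 2.39, 2.39, 3.01, 3.01, 3.01].

## Interface

Orientations are given as a unit quaternion [x, y, z, w].
In Python, from cell import manip, optics gives the robot as it stands.
- The arm moves only by the tool carry_out, never from a script. Its arguments are lists of equal length, an entry for each row: "slide": the shift along the tool's x, y, z in m, a list of three; "rotation": the turn, a rotation vector about the tool's x, y, z in degrees, a list of three; "fingers": the closure, from 0 (fully open) to 1 (shut). A call has exactly 5 rows; each row is the pose to reach, as a shift and turn from the pose commanded when the call began, along the tool's axes at that moment; what a row does not reach only later rows make up. A row lasts 1/10 s, in which the tool goes at most 50 mm and 8.59 degrees, less where a joint would pass 70% of its speed; a pose out of reach is approached as far as the arm can. A call with a gripper value outside its range is refused whole. The fingers move at their own pace and stop on an object; "force" is the grip in N (left out, the last holds). Time passes only in rows, so rows that repeat a pose let the fingers close, or fill a call up. It gives the time, the measured TCP pose, the force and the opening at its end, in the units of the state.
- manip.observe(): the state, without advancing time (a new reading comes with each control period).
- optics.snapshot(name): name is "scene" or "side" or "wrist"; returns the picture (420x560x3 uint8, red, green, blue); there is no depth.
- optics.get_calibration(name): a dict with "K" (3x3 intrinsics, pixels), "rvec" (rotation vector, rad) and "tvec" (3), from world to camera coordinates, as OpenCV has them; the wrist camera has in their place "T_tool_cam" (4x4, takes a point from camera to tool coordinates, whose origin is the TCP and whose axes are the flange's). Camera axes: x right, y down, z forward; pixel columns grow to the right and rows downward; lengths in m; the calibration is good to about 2 mm. A picture is of the moment at which its call begins: read the wrist's pose just before it. get_calibration takes no time and is no camera call.
- manip.hand_in(): hands the job in, once; it reports no verdict.
The state is a dict: "time_s": time; "joints": joint angles; "qd": joint speeds; "effort": joint torques, N m; "eef_pos": TCP position; "tcp_rot": TCP orientation; "force": force on the tool from outside, world axes, zero at the start; "wrist_torque": the same for the moment, N m; "width": opening from 0.0 (shut) to 1.0 (fully open).
Only numpy, scipy, OpenCV 4.12 (cv2) and the standard library are available. Lean on these libraries where they do the work, as an engineer would, in place of code of your own. Each camera call takes 0.05 s, during which the arm holds its last target.

## Working session

There is one attempt and no reset: what is moved stays moved. The work goes in short steps, Python scripts to look and compute and a tool call to move; the robot and the scene stay as the last step left them, time stands still between calls to the robot, and variables do not carry over. Pictures are saved under pics/ and viewed, and the job is handed in when it is done.

Besides the shell and the picture viewer there is one more tool, called after ">>>" as name(argument=value, ...), one argument or row to a line, values as JSON. carry_out: Moves the arm, as the interface text tells. Its arguments: {"type":"object","properties":{"slide":{"type":"array"},"rotation":{"type":"array"},"fingers":{"type":"array"},"force":{"type":"number"}},"required":["slide","rotation","fingers"]}

```bash
mkdir -p pics; ls
cat > h.py <<'E'
import numpy as np,cv2
from cell import manip,optics
from scipy.spatial.transform import Rotation as R
def snap(n,f):
    s=manip.observe(); im=optics.snapshot(n); cv2.imwrite('pics/'+f,cv2.cvtColor(im,cv2.COLOR_RGB2BGR)); return s,im
def cam(n,s=None):
    c=optics.get_calibration(n); K=np.array(c['K'])
    if 'rvec' in c:
        Rm=R.from_rotvec(np.ravel(c['rvec'])).as_matrix(); t=np.ravel(c['tvec']); return K,Rm.T,-Rm.T@t
    T=np.array(c['T_tool_cam']); Rt=R.from_quat(s['tcp_rot']).as_matrix(); 
    return K,Rt@T[:3,:3],Rt@T[:3,3]+np.array(s['eef_pos'])
def ray(C,uv,z):
    K,Rm,o=C; d=Rm@np.linalg.inv(K)@np.array([uv[0],uv[1],1.]); return o+d*(z-o[2])/d[2]
def proj(C,p):
    K,Rm,o=C; q=K@(Rm.T@(np.array(p)-o)); return q[:2]/q[2]
E
python3 - <<'E'
from h import *
print(manip.observe())
for n in('scene','side','wrist'):
    snap(n,n+'0.png'); print(optics.get_calibration(n))
E
```

```text
pics
{'time_s': 0.0, 'joints': array([-0.14949795,  0.4267506 ,  0.07386113,  1.60661557, -0.03407628,
        1.11075703, -0.06712532]), 'qd': array([-6.92131882e-04, -1.02262762e-03,  7.12795100e-04,  7.70495401e-05,
        3.22552582e-04,  1.02066322e-03,  7.68160856e-04]), 'effort': array([ 7.16691302e-04, -9.49842310e+01,  3.76242042e+00, -4.63523841e+01,
        1.94300286e-02,  1.01335210e-02,  2.85131875e-06]), 'eef_pos': array([ 6.74633331e-01, -4.07876512e-05,  2.55594693e-01]), 'tcp_rot': array([ 7.07127173e-01,  7.07086103e-01, -4.90236992e-04, -4.04541226e-04]), 'force': array([-0.33894812, -0.04114869, -0.49501059]), 'wrist_torque': array([-0.03568589, -0.03469903,  0.02406338]), 'width': 0.9975955375984846}
{'K': array([[472.9616671 ,   0.        , 278.35992855],
       [  0.        , 472.9616671 , 205.4787046 ],
       [  0.        ,   0.        ,   1.        ]]), 'rvec': array([ 1.36662644,  2.35565386, -0.76813278]), 'tvec': array([ 0.39649064, -0.33924161,  1.25987918])}
{'K': array([[405.04694928,   0.        , 288.19491751],
       [  0.        , 405.04694928, 202.95142059],
       [  0.        ,   0.        ,   1.        ]]), 'rvec': array([ 0.82956605, -2.47922893,  1.14188548]), 'tvec': array([0.43109308, 0.36067638, 0.53675637])}
{'K': array([[361.8460017 ,   0.        , 280.00462563],
       [  0.        , 361.8460017 , 212.32086048],
       [  0.        ,   0.        ,   1.        ]]), 'T_tool_cam': array([[ 1.82392545e-04, -9.53595125e-01, -3.01091855e-01,
         7.72344361e-02],
       [ 9.99999975e-01,  2.12068590e-04, -6.58770147e-05,
        -6.19391144e-04],
       [ 1.26672125e-04, -3.01091835e-01,  9.53595140e-01,
        -1.17450945e-01],
       [ 0.00000000e+00,  0.00000000e+00,  0.00000000e+00,
         1.00000000e+00]])}
```

View pics/scene0.png

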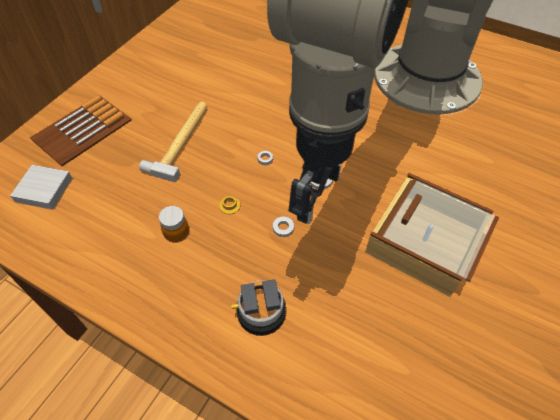

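View pics/side0.png

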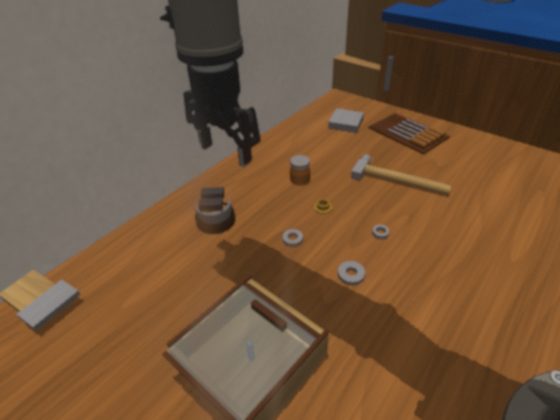

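View pics/wrist0.png

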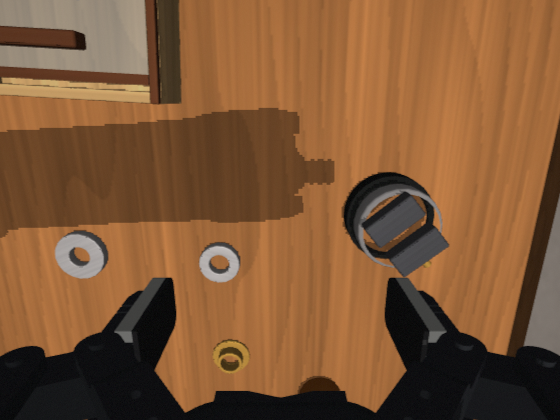

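The scene view shows the case on the robot's left (corners about (412,178), (495,225), (372,237), (462,285)) with the grip at (412,209). The hidden large die is behind the arm, and the medium (283,226), small (265,157) and keeper (230,205) are visible. The wrist view has the large die at (81,256), medium at (219,262) and keeper at (231,356).

Run:
```python
import cv2
a=cv2.imread('pics/scene0.png')[165:295,360:510]; cv2.imwrite('pics/z1.png',cv2.resize(a,None,fx=5,fy=4.5,interpolation=cv2.INTER_CUBIC))
a=cv2.imread('pics/side0.png')[270:420,150:350]; cv2.imwrite('pics/z2.png',cv2.resize(a,None,fx=4,fy=4,interpolation=cv2.INTER_CUBIC))
from h import *
s=manip.observe()
for n in('scene','side','wrist'):
    im=cv2.imread('pics/%s0.png'%n); h=cv2.cvtColor(im,cv2.COLOR_BGR2HSV)
    C=cam(n,s)
    for nm,m,z in(('steel',(h[...,1]<50)&(h[...,2]>90),.012),('brass',(abs(h[...,0].astype(int)-25)<6)&(h[...,1]>190)&(h[...,2]>80),.004)):
        k,l,st,ce=cv2.connectedComponentsWithStats(m.astype(np.uint8))
        for i in range(1,k):
            if 60<st[i,4]<2500:
                pts=np.argwhere(l==i)[:,::-1]; hull=cv2.convexHull(pts.astype(np.float32))
                if len(hull)<5: continue
                # ray cast hull to plane, min enclosing circle
                w=np.array([ray(C,p,z)[:2] for p in hull[:,0]],np.float32)
                c,r=cv2.minEnclosingCircle(w*1000)
                if r<50: print(n,nm,ce[i].round(),st[i,4],np.round(c),round(r*2,1))
```

```text
scene steel [278.   2.] 91 [ -97. -515.] 62.7
scene steel [ 69. 117.] 83 [ 590. -708.] 78.7
scene steel [ 74. 121.] 85 [ 593. -687.] 79.6
scene steel [ 80. 125.] 87 [ 598. -666.] 79.0
scene steel [ 85. 130.] 87 [ 603. -642.] 78.3
scene steel [ 91. 134.] 86 [ 607. -622.] 77.7
scene steel [265. 157.] 126 [ 466. -226.] 40.1
scene steel [303. 181.] 98 [ 482. -117.] 41.1
scene steel [171. 216.] 408 [ 705. -312.] 55.0
scene steel [283. 226.] 268 [609. -98.] 46.5
scene steel [427. 233.] 122 [478. 164.] 49.5
scene steel [260. 300.] 941 [771. -53.] 93.8
scene brass [229. 205.] 207 [ 614. -227.] 45.6
side steel [361. 164.] 173 [ 620. -423.] 89.2
side steel [299. 161.] 161 [ 763. -336.] 51.6
side steel [380. 231.] 98 [ 461. -222.] 35.4
side steel [292. 237.] 171 [604. -94.] 44.1
side steel [351. 272.] 364 [453. -86.] 52.8
side steel [301. 332.] 235 [456.  82.] 57.1
side steel [252. 345.] 1015 [504. 151.] 95.4
side steel [185. 348.] 142 [590. 223.] 32.9
side steel [294. 354.] 91 [439. 123.] 45.3
side steel [254. 390.] 699 [454. 202.] 83.0
side steel [550. 378.] 246 [104. -87.] 46.6
wrist steel [20. 14.] 468 [437. 150.] 35.7
wrist steel [52. 12.] 85 [471. 149.] 21.6
wrist steel [103.  34.] 2343 [510. 132.] 69.1
wrist steel [ 5. 56.] 128 [419. 114.] 17.9
wrist steel [26. 56.] 265 [440. 114.] 22.6
wrist steel [59. 59.] 105 [471. 112.] 17.4
wrist steel [397. 200.] 466 [802. -46.] 86.2
wrist steel [366. 245.] 187 [778. -74.] 64.2
wrist steel [ 79. 256.] 1389 [455. -87.] 53.0
wrist steel [219. 263.] 859 [607. -96.] 44.4
wrist steel [125. 335.] 116 [ 490. -189.] 21.0
wrist steel [435. 335.] 112 [ 857. -189.] 21.0
```

View pics/z1.png

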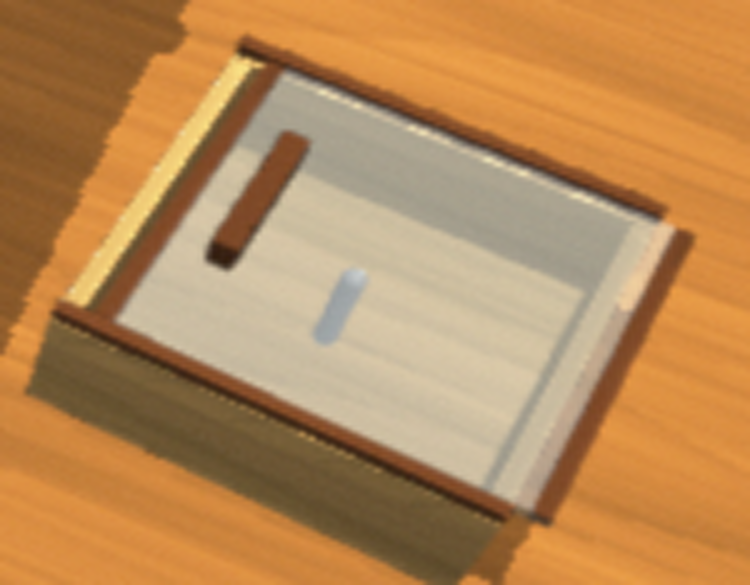

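View pics/z2.png

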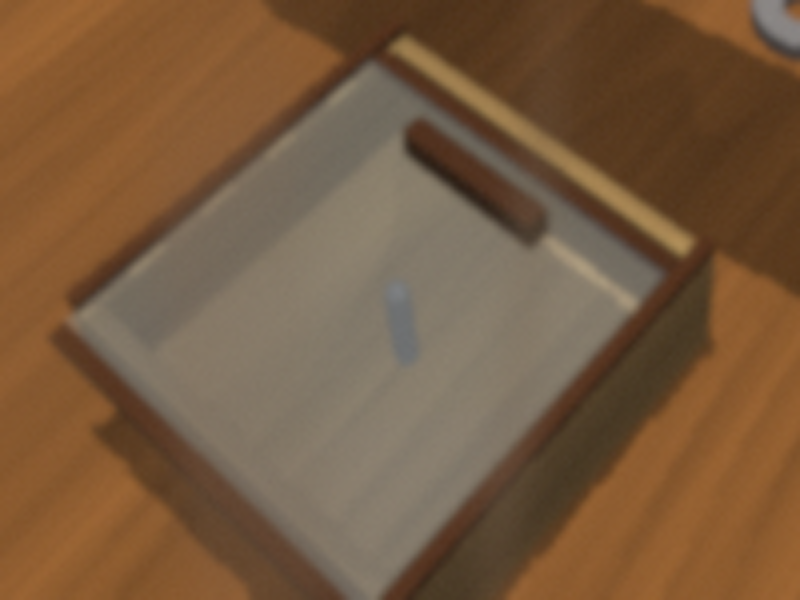

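Run:
```python
from h import *
C=cam('scene');S=cam('side')
def sc(p):return (360+p[0]/5,165+p[1]/4.5)
def sd(p):return (150+p[0]/4,270+p[1]/4)
for nm,p,z in(('-x rail nearend',(243,38),.07),('-x rail far',(668,207),.07),('+x rail near',(58,303),.07),('+x rail far',(515,513),.07),('post',(355,275),.055),('postbase',(325,340),.006),('bar top a',(293,132),.0845),('bar top b',(222,248),.0845)):print(nm,ray(C,sc(p),z).round(4))
for nm,p,z in(('rail -x, -y',(708,243),.07),('+x -y',(400,34),.07),('+x +y',(72,300),.07),('post',(397,290),.055),('postbase',(407,360),.006),('bar a',(415,125),.0845),('bar b',(545,215),.0845)):print('side',nm,ray(S,sd(p),z).round(4))
```

```text
-x rail nearend [0.4016 0.0819 0.07  ]
-x rail far [0.4098 0.2589 0.07  ]
+x rail near [0.5728 0.0728 0.07  ]
+x rail far [0.5834 0.2509 0.07  ]
post [0.4924 0.1652 0.055 ]
postbase [0.4943 0.1665 0.006 ]
bar top a [0.4554 0.1193 0.0845]
bar top b [0.5268 0.1172 0.0845]
side rail -x, -y [0.4003 0.0852 0.07  ]
side +x -y [0.5657 0.0794 0.07  ]
side +x +y [0.5805 0.2507 0.07  ]
side post [0.4909 0.1671 0.055 ]
side postbase [0.4892 0.1688 0.006 ]
side bar a [0.5207 0.1192 0.0845]
side bar b [0.4527 0.1207 0.0845]
```

Measurements agree across views to 2–5 mm: post at (0.492, 0.166), case yaw ≈ −3°, bar ≈ (0.489, 0.119) so about 13 mm ajar, diameters right for each die. First, push the cover open with shut fingers.

>>> carry_out(
  slide=[
    [0.02,-0.045,0],
    [0.04,-0.09,0],
    [0.06,-0.135,0.02],
    [0.085,-0.187,0.05],
    [0.085,-0.187,0.08],
  ],
  rotation=[
    [0,0,0],
    [0,0,0],
    [0,0,0],
    [0,0,0],
    [0,0,0],
  ],
  fingers=[1,1,1,1,1],
  force=60,
)

```text
time_s: 0.65
eef_pos: [0.4856, 0.0867, 0.1772]
tcp_rot: [0.706, 0.708, 0.001, 0.0]
force: [1.7, 0.9, -1.5]
width: 0.144
```

>>> carry_out(
  slide=[
    [0,0,0.02],
    [0,0,0.04],
    [0,0,0.06],
    [0,0,0.075],
    [0,0,0.075],
  ],
  rotation=[
    [0,0,0],
    [0,0,0],
    [0,0,0],
    [0,0,0],
    [0,0,0],
  ],
  fingers=[1,1,1,1,1],
)

```text
time_s: 1.15
eef_pos: [0.4868, 0.0847, 0.0996]
tcp_rot: [0.707, 0.707, -0.001, -0.001]
force: [0.0, -0.4, 0.6]
width: -0.002
```

Run:
```python
from h import *
s,im=snap('side','side1.png'); print(s['eef_pos'],s['force'],s['width'])
a=im[200:420,130:400,::-1]; cv2.imwrite('pics/z3.png',cv2.resize(a,None,fx=2.7,fy=2.7))
```

```text
[0.48679234 0.08472366 0.09963313] [ 0.04857896 -0.44023077  0.61888873] -0.0019257324431273082
```

View pics/z3.png

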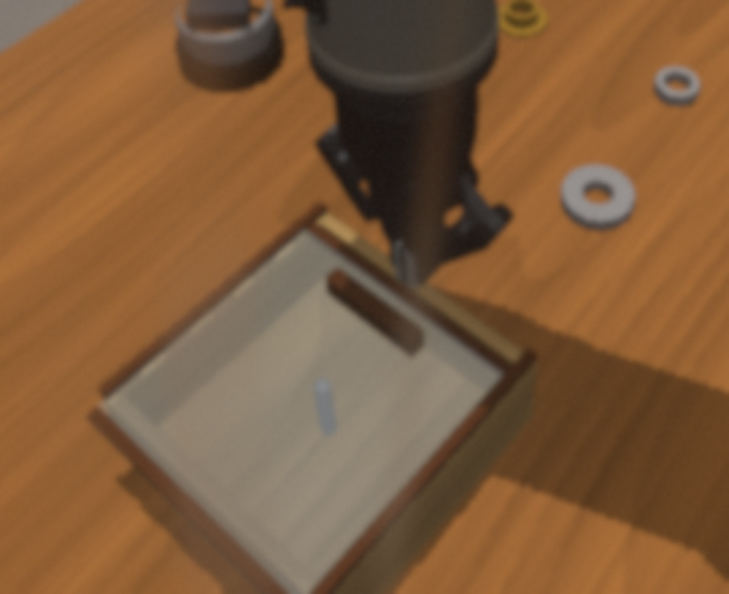

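The fingertip is on the −y side of the bar, level with it. Pushing.

>>> carry_out(
  slide=[
    [0.012,0.0,0],
    [0.03,0.001,0],
    [0.05,0.002,0],
    [0.07,0.003,0],
    [0.09,0.004,0],
  ],
  rotation=[
    [0,0,0],
    [0,0,0],
    [0,0,0],
    [0,0,0],
    [0,0,0],
  ],
  fingers=[1,1,1,1,1],
)

```text
time_s: 1.7
eef_pos: [0.4924, 0.1766, 0.1024]
tcp_rot: [0.707, 0.707, 0.001, 0.0]
force: [1.7, -2.1, -1.6]
width: 0.0
```

>>> carry_out(
  slide=[
    [0.02,0.001,0],
    [0.04,0.002,0],
    [0.06,0.003,0],
    [0.075,0.004,0],
    [0.085,0.005,0],
  ],
  rotation=[
    [0,0,0],
    [0,0,0],
    [0,0,0],
    [0,0,0],
    [0,0,0],
  ],
  fingers=[1,1,1,1,1],
)

```text
time_s: 2.2
eef_pos: [0.497, 0.2618, 0.102]
tcp_rot: [0.707, 0.707, 0.0, -0.0]
force: [-0.8, -1.9, 1.1]
width: 0.003
```

Run:
```python
from h import *
s,im=snap('side','side2.png'); print(s['eef_pos'],s['force'],s['width'])
s,im=snap('scene','scene2.png');
```

```text
[0.49699077 0.26180215 0.10203361] [-0.81500665 -1.90063542  1.10093739] 0.0027599974669221612
```

View pics/side2.png

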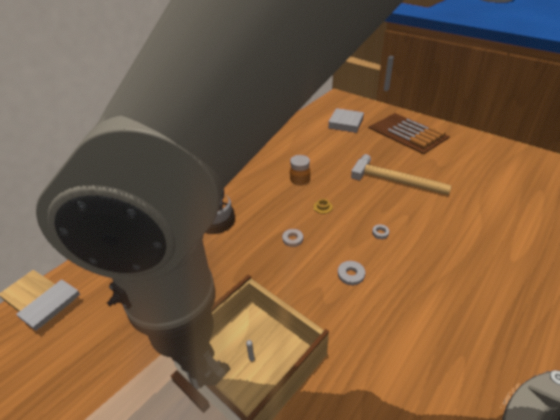

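View pics/scene2.png

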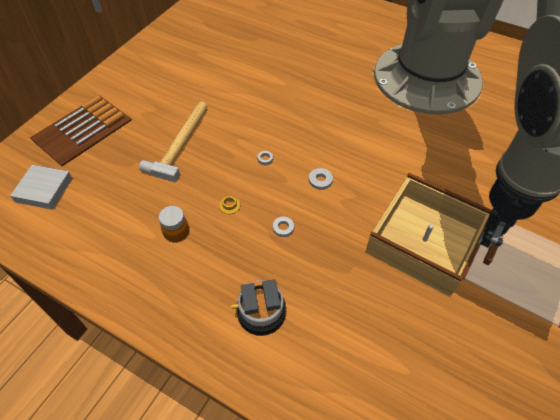

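Cover is open (bar at about (490,250) in the scene view), case empty with the post visible at (429,231), and all dies are in view. Re-measure dies and post.

```bash
cat > det.py <<'E'
from h import *
def det(n,im,s=None,box=None,rmin=30,rmax=60):
    h=cv2.cvtColor(im,cv2.COLOR_RGB2HSV); C=cam(n,s)
    for nm,m,z in(('steel',(h[...,1]<60)&(h[...,2]>80),.012),('brass',(abs(h[...,0].astype(int)-25)<6)&(h[...,1]>190)&(h[...,2]>80),.004)):
        k,l,st,ce=cv2.connectedComponentsWithStats(m.astype(np.uint8))
        for i in range(1,k):
            if 60<st[i,4]<6000:
                pts=np.argwhere(l==i)[:,::-1]; hull=cv2.convexHull(pts.astype(np.float32))
                if len(hull)<5: continue
                w=np.array([ray(C,p,z)[:2] for p in hull[:,0]],np.float32)
                c,r=cv2.minEnclosingCircle(w*1000)
                if rmin<2*r<rmax: print(n,nm,ce[i].round(),st[i,4],np.round(c,1),round(r*2,1))
E
python3 - <<'E'
from det import *
for n in('scene','side'):
    im=cv2.imread('pics/%s2.png'%n)[...,::-1].copy(); det(n,im)
a=cv2.imread('pics/scene2.png')[165:295,360:500]; cv2.imwrite('pics/z4.png',cv2.resize(a,None,fx=4,fy=4,interpolation=cv2.INTER_CUBIC))
a=cv2.imread('pics/side2.png')[270:420,180:350]; cv2.imwrite('pics/z5.png',cv2.resize(a,None,fx=4,fy=4,interpolation=cv2.INTER_CUBIC))
E
```

```text
scene steel [554. 150.] 81 [113.6 342. ] 36.2
scene steel [265. 157.] 132 [ 466.4 -225.4] 40.5
scene steel [320. 178.] 353 [457.6 -88.5] 58.2
scene steel [171. 216.] 416 [ 704.7 -312.1] 55.4
scene steel [283. 226.] 273 [609.1 -96.7] 47.9
scene steel [510. 287.] 65 [518.2 340.2] 52.3
scene brass [229. 205.] 213 [ 613.6 -226.8] 45.7
side steel [299. 161.] 184 [ 761.7 -332.6] 58.6
side steel [223. 210.] 71 [791.2 -74.1] 53.5
side steel [380. 231.] 134 [ 461.2 -220.9] 40.0
side steel [292. 237.] 186 [603.8 -94.3] 45.6
side steel [351. 272.] 424 [453.1 -83.9] 57.0
side steel [174. 321.] 103 [645.7 196.1] 53.0
side steel [250. 349.] 73 [500.9 158.1] 35.1
side steel [182. 371.] 95 [564.5 252.4] 45.5
```

View pics/z4.png

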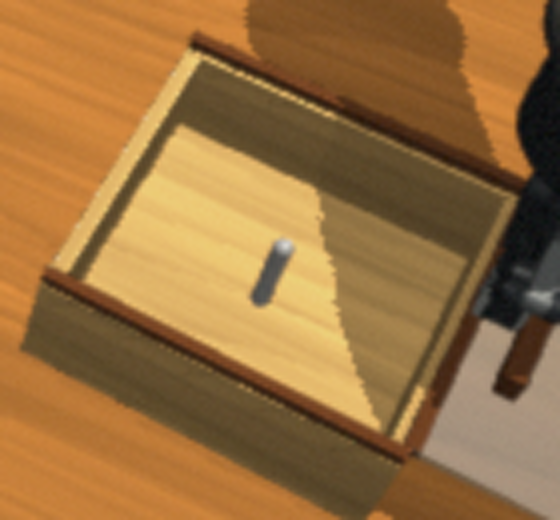

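View pics/z5.png

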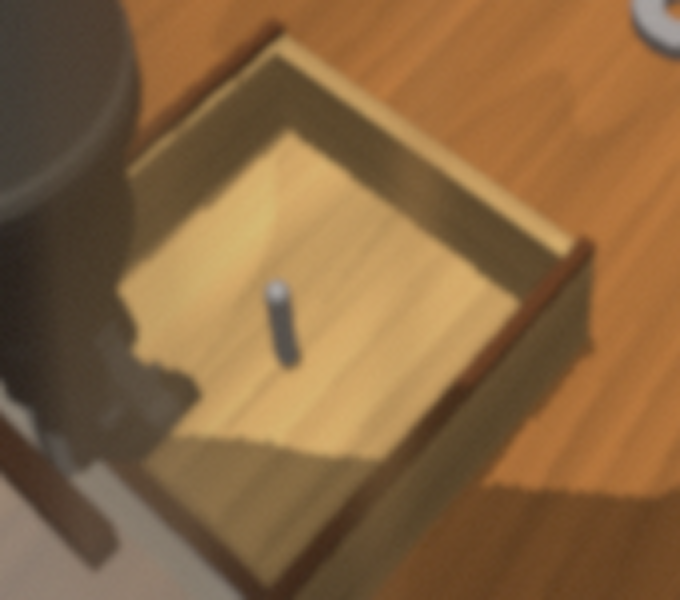

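Post again at about (0.492, 0.166); large die (0.455, −0.086) averaged over three cameras. Go to it.

>>> carry_out(
  slide=[
    [-0.01,0,0],
    [-0.04,0,-0.03],
    [-0.09,-0.005,-0.05],
    [-0.14,-0.015,-0.05],
    [-0.19,-0.025,-0.05],
  ],
  rotation=[
    [0,0,0],
    [0,0,0],
    [0,0,0],
    [0,0,0],
    [0,0,0],
  ],
  fingers=[1,0.5,0.25,0.2,0.2],
)

```text
time_s: 2.8
eef_pos: [0.4724, 0.0725, 0.152]
tcp_rot: [0.708, 0.707, 0.001, 0.0]
force: [0.2, -0.2, -0.5]
width: 0.681
```

>>> carry_out(
  slide=[
    [-0.05,-0.005,0],
    [-0.1,-0.01,0],
    [-0.145,-0.013,0],
    [-0.158,-0.017,0.01],
    [-0.158,-0.017,0.03],
  ],
  rotation=[
    [0,0,0],
    [0,0,0],
    [0,0,0],
    [0,0,0],
    [0,0,0],
  ],
  fingers=[0.2,0.2,0.2,0.2,0.2],
)

```text
time_s: 3.3
eef_pos: [0.4552, -0.0865, 0.1221]
tcp_rot: [0.709, 0.705, 0.001, 0.001]
force: [0.8, 1.2, 0.3]
width: 0.8
```

Run:
```python
from det import *
s,im=snap('wrist','w3.png'); print(s['eef_pos'],s['tcp_rot'],s['force'],s['width'])
det('wrist',im,s)
```

```text
[ 0.45519539 -0.08650576  0.12207693] [7.09354625e-01 7.04850834e-01 5.29751148e-04 1.01837654e-03] [0.78493428 1.17238813 0.34960566] 0.7997526864804189
wrist steel [279. 219.] 3807 [454.3 -87. ] 52.9
wrist steel [505. 231.] 2380 [605.7 -96.1] 44.3
wrist steel [290. 380.] 547 [ 462.5 -223.7] 35.0
```

View pics/w3.png

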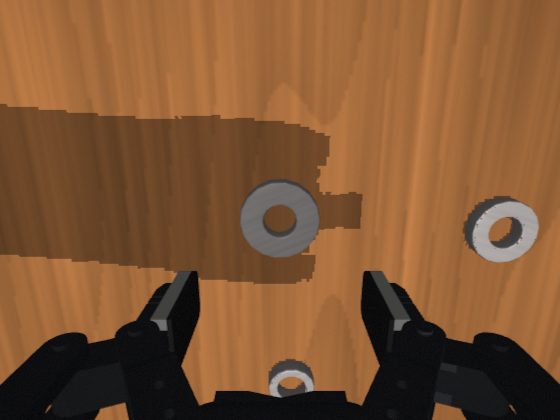

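The die is centred under the jaws at (454, −87); the fingertips at this opening appear to reach about 17 mm ahead of the TCP. Descend and grip.

>>> carry_out(
  slide=[
    [0,-0.001,0.03],
    [0,-0.001,0.06],
    [0,-0.001,0.08],
    [0,-0.001,0.09],
    [0,-0.001,0.097],
  ],
  rotation=[
    [0,0,0],
    [0,0,0],
    [0,0,0],
    [0,0,0],
    [0,0,0],
  ],
  fingers=[0.2,0.2,0.2,0.2,0.2],
)

```text
time_s: 3.85
eef_pos: [0.4546, -0.0827, 0.024]
tcp_rot: [0.707, 0.707, -0.0, -0.0]
force: [1.2, -0.5, 0.3]
width: 0.8
```

>>> carry_out(
  slide=[
    [0,0,0],
    [0,0,0],
    [0,0,0],
    [0,0,0],
    [0,0,0],
  ],
  rotation=[
    [0,0,0],
    [0,0,0],
    [0,0,0],
    [0,0,0],
    [0,0,0],
  ],
  fingers=[0.3,0.5,0.7,0.7,0.7],
)

```text
time_s: 4.35
eef_pos: [0.4551, -0.0825, 0.0255]
tcp_rot: [0.707, 0.707, 0.0, 0.0]
force: [-4.1, 0.6, 10.4]
width: 0.598
```

Run:
```python
from det import *
s,im=snap('wrist','w4.png'); print(s['eef_pos'],s['tcp_rot'],s['force'],s['width'])
```

```text
[ 0.45511719 -0.0825175   0.02552013] [7.07257312e-01 7.06956148e-01 2.31080335e-04 2.14642692e-04] [-4.09880908  0.60150172 10.39559928] 0.5977499988467013
```

View pics/w4.png

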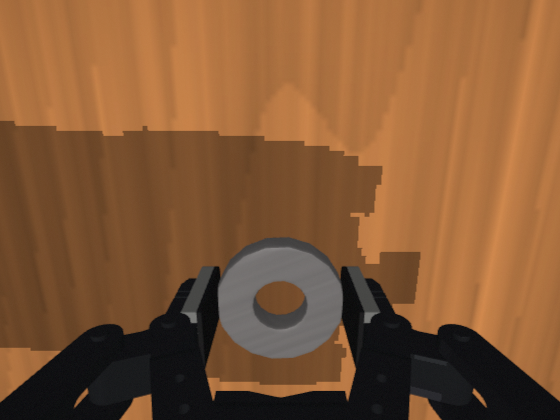

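The die sits between the pads but about 4 mm nearer the base of the picture (y offset), and the tips touch the bench (10 N). Reopen, shift −4 mm in y, raise, regrip.

>>> carry_out(
  slide=[
    [0,0,-0.002],
    [-0.002,0,-0.004],
    [-0.004,0,-0.004],
    [-0.004,0,-0.004],
    [-0.004,0,-0.004],
  ],
  rotation=[
    [0,0,0],
    [0,0,0],
    [0,0,0],
    [0,0,0],
    [0,0,0],
  ],
  fingers=[0.25,0.25,0.25,0.25,0.25],
)

```text
time_s: 4.9
eef_pos: [0.4551, -0.0864, 0.0283]
tcp_rot: [0.707, 0.707, 0.0, -0.0]
force: [0.6, -0.3, 0.4]
width: 0.75
```

Run:
```python
from det import *
s,im=snap('wrist','w5.png'); print(s['eef_pos'],s['tcp_rot'],s['force'],s['width'])
det('wrist',im,s)
```

```text
[ 0.45511454 -0.08641658  0.02833705] [ 7.07192370e-01  7.07021182e-01  2.51870017e-05 -9.64733238e-06] [ 0.64498442 -0.30333781  0.37419222] 0.7499968569184567
```

>>> carry_out(
  slide=[
    [0,0,0],
    [0,0,0],
    [0,0,0],
    [0,0,0],
    [0,0,0],
  ],
  rotation=[
    [0,0,0],
    [0,0,0],
    [0,0,0],
    [0,0,0],
    [0,0,0],
  ],
  fingers=[0.4,0.7,0.7,0.7,0.7],
)

```text
time_s: 5.45
eef_pos: [0.4552, -0.0863, 0.029]
tcp_rot: [0.707, 0.707, 0.0, 0.0]
force: [-6.5, 0.2, 26.4]
width: 0.598
```

Run:
```python
from det import *
s,im=snap('wrist','w6.png'); print(s['eef_pos'],s['tcp_rot'],s['force'],s['width'])
det('wrist',im,s)
```

```text
[ 0.45522852 -0.08632289  0.0290015 ] [7.07214657e-01 7.06998865e-01 1.77787505e-04 4.64554227e-05] [-6.54101738  0.21230468 26.44561526] 0.5982918981475925
```

View pics/w6.png

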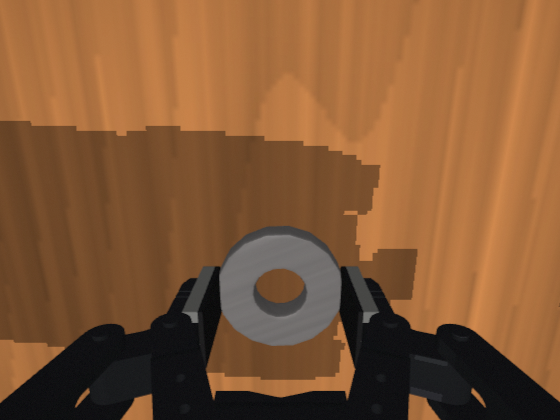

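Centred; the upward force comes from the pads swinging forward against the die. Lift and carry to the post.

>>> carry_out(
  slide=[
    [0,0,-0.005],
    [0,0,-0.02],
    [0,0,-0.05],
    [0.01,0.002,-0.09],
    [0.04,0.005,-0.12],
  ],
  rotation=[
    [0,0,0],
    [0,0,0],
    [0,0,0],
    [0,0,0],
    [0,0,0],
  ],
  fingers=[0.7,0.7,0.7,0.7,0.7],
)

```text
time_s: 6.0
eef_pos: [0.4599, -0.048, 0.1501]
tcp_rot: [0.708, 0.706, -0.0, 0.0]
force: [1.1, 1.4, -2.1]
width: 0.588
```

Run:
```python
from det import *
s,im=snap('wrist','w7.png'); print(s['eef_pos'],s['tcp_rot'],s['force'],s['width'])
```

```text
[ 0.45994517 -0.04795978  0.15014696] [ 7.08499437e-01  7.05711255e-01 -1.21003549e-04  3.98382836e-04] [ 1.14053062  1.44666646 -2.10496979] 0.5884178987069273
```

View pics/w7.png

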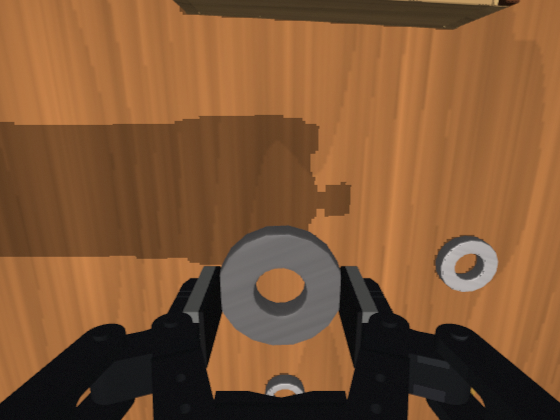

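>>> carry_out(
  slide=[
    [0.045,0.007,0],
    [0.09,0.014,0],
    [0.135,0.021,0],
    [0.18,0.028,0],
    [0.212,0.032,0],
  ],
  rotation=[
    [0,0,0],
    [0,0,0],
    [0,0,0],
    [0,0,0],
    [0,0,0],
  ],
  fingers=[0.7,0.7,0.7,0.7,0.7],
)

```text
time_s: 6.55
eef_pos: [0.4919, 0.1689, 0.148]
tcp_rot: [0.706, 0.708, 0.0, -0.0]
force: [0.1, -1.0, -2.2]
width: 0.585
```

>>> carry_out(
  slide=[
    [0,0,0],
    [0,0,0.01],
    [0,0,0.02],
    [0,0,0.03],
    [0,0,0.03],
  ],
  rotation=[
    [0,0,0],
    [0,0,0],
    [0,0,0],
    [0,0,0],
    [0,0,0],
  ],
  fingers=[0.7,0.7,0.7,0.7,0.7],
)

```text
time_s: 7.05
eef_pos: [0.4912, 0.1643, 0.1165]
tcp_rot: [0.708, 0.707, -0.001, -0.0]
force: [0.4, 0.5, -1.2]
width: 0.586
```

Run:
```python
from det import *
s,im=snap('wrist','w8.png'); print(s['eef_pos'],s['tcp_rot'],s['force'],s['width'])
print([proj(cam('wrist',s),(.492,.166,z)).round(1) for z in (.057,.006)])
for n in('scene','side'):
    s,im=snap(n,n+'8.png'); b=im[150:300,340:540] if n=='scene' else im[230:420,150:350]
    cv2.imwrite('pics/%s8z.png'%n,cv2.resize(b,None,fx=3,fy=3)[...,::-1])
```

```text
[0.49119635 0.16434301 0.11648037] [ 7.07583381e-01  7.06628332e-01 -1.39947188e-03 -4.47327784e-04] [ 0.35847453  0.4643307  -1.24121743] 0.5864318655566326
[array([283. , 247.7]), array([282.6, 217.3])]
```

View pics/w8.png

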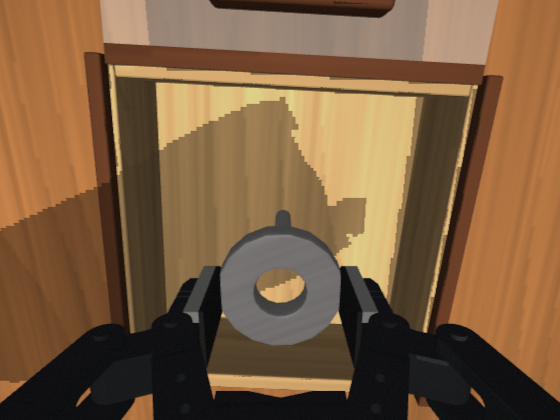

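View pics/scene8z.png

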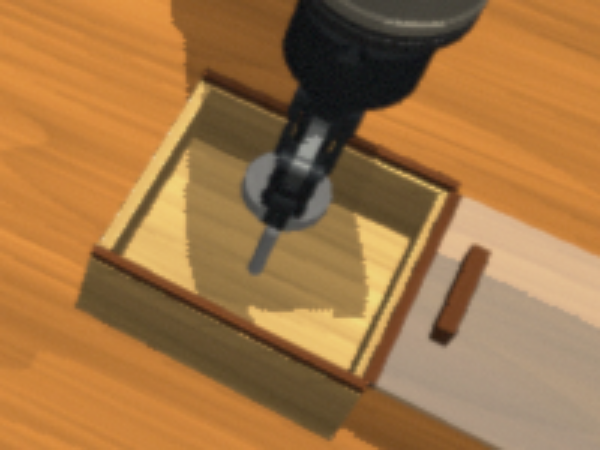

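View pics/side8z.png

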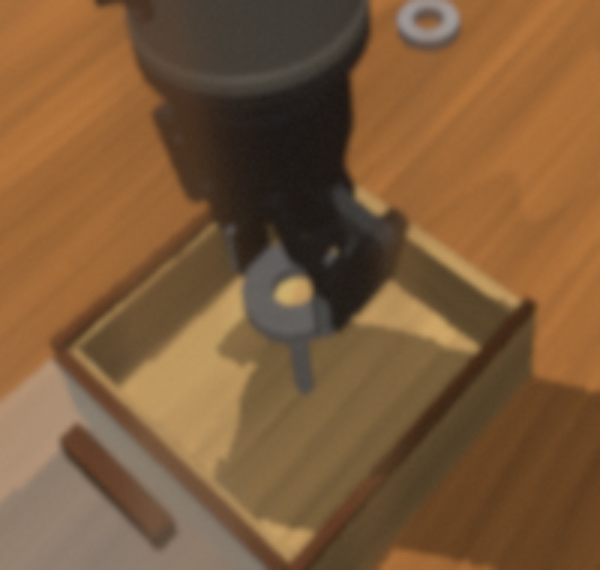

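Wrist view: the post's base at (283,211) agrees with the predicted (283,217) for (0.492, 0.166), and the die's bore is right over it. Lower with y +2 mm.

>>> carry_out(
  slide=[
    [0.002,0.001,0.015],
    [0.002,0.001,0.03],
    [0.002,0.001,0.045],
    [0.002,0.001,0.06],
    [0.002,0.001,0.07],
  ],
  rotation=[
    [0,0,0],
    [0,0,0],
    [0,0,0],
    [0,0,0],
    [0,0,0],
  ],
  fingers=[0.7,0.7,0.7,0.7,0.7],
)

```text
time_s: 7.7
eef_pos: [0.4932, 0.1675, 0.0478]
tcp_rot: [0.707, 0.707, 0.0, -0.0]
force: [-0.9, 0.9, -1.1]
width: 0.589
```

>>> carry_out(
  slide=[
    [0,0,0.002],
    [0,0,0.004],
    [0,0,0.006],
    [0,0,0.008],
    [0,0,0.009],
  ],
  rotation=[
    [0,0,0],
    [0,0,0],
    [0,0,0],
    [0,0,0],
    [0,0,0],
  ],
  fingers=[0.7,0.7,0.7,0.7,0.7],
)

```text
time_s: 8.2
eef_pos: [0.4933, 0.1677, 0.0395]
tcp_rot: [0.707, 0.707, 0.0, 0.0]
force: [-0.4, 0.3, -1.7]
width: 0.586
```

Run:
```python
from det import *
s,im=snap('wrist','w9.png'); print(s['eef_pos'],s['tcp_rot'],s['force'],s['width'])
```

```text
[0.49326041 0.16772698 0.03948878] [7.07127500e-01 7.07086024e-01 2.22498754e-04 5.97661240e-05] [-0.3886834   0.27838781 -1.66692346] 0.5861189531891798
```

View pics/w9.png

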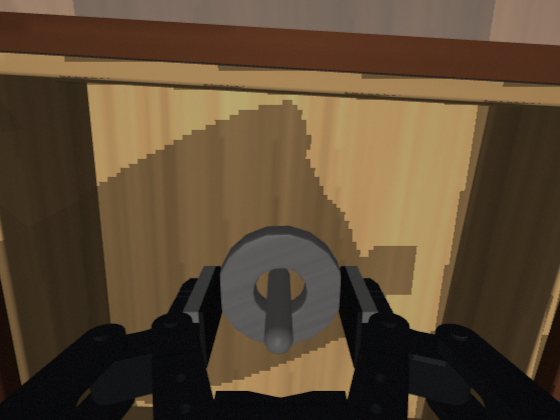

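Post is through the bore, no side contact. Lower the last millimetres until contact.

>>> carry_out(
  slide=[
    [0,0,0.001],
    [0,0,0.002],
    [0,0,0.003],
    [0,0,0.004],
    [0,0,0.0045],
  ],
  rotation=[
    [0,0,0],
    [0,0,0],
    [0,0,0],
    [0,0,0],
    [0,0,0],
  ],
  fingers=[0.7,0.7,0.7,0.7,0.7],
)

```text
time_s: 8.75
eef_pos: [0.4931, 0.1677, 0.0352]
tcp_rot: [0.707, 0.707, 0.0, -0.0]
force: [-6.7, -2.9, 21.2]
width: 0.584
```

Contact. Release and rise.

>>> carry_out(
  slide=[
    [0,0,-0.001],
    [0,0,-0.001],
    [0,0,-0.001],
    [0,0,-0.001],
    [0,0,-0.001],
  ],
  rotation=[
    [0,0,0],
    [0,0,0],
    [0,0,0],
    [0,0,0],
    [0,0,0],
  ],
  fingers=[0.4,0.3,0.2,0.2,0.2],
)

```text
time_s: 9.25
eef_pos: [0.4931, 0.1677, 0.0358]
tcp_rot: [0.707, 0.707, -0.0, -0.0]
force: [0.6, -0.2, -0.3]
width: 0.801
```

>>> carry_out(
  slide=[
    [0,0,-0.02],
    [0,0,-0.05],
    [0,0,-0.09],
    [-0.03,0.01,-0.115],
    [-0.07,0.04,-0.115],
  ],
  rotation=[
    [0,0,0],
    [0,0,0],
    [0,0,0],
    [0,0,0],
    [0,0,0],
  ],
  fingers=[0.2,0.2,0.2,0.2,0.2],
)

```text
time_s: 9.75
eef_pos: [0.5336, 0.0994, 0.1545]
tcp_rot: [0.705, 0.709, 0.002, 0.001]
force: [0.9, 0.8, 0.2]
width: 0.801
```

Run:
```python
from det import *
s,im=snap('wrist','w10.png'); print(s['eef_pos'],s['tcp_rot'],s['force'],s['width'])
C=cam('wrist',s); print([proj(C,(.492,.166,z)).round(1) for z in (.018,.057)])
```

```text
[0.53361722 0.0994232  0.154517  ] [7.05466991e-01 7.08738280e-01 2.44162266e-03 6.43007848e-04] [0.85224493 0.82587934 0.24260457] 0.8012086166258169
[array([219.2, 114.8]), array([208.6, 117.6])]
```

View pics/w10.png

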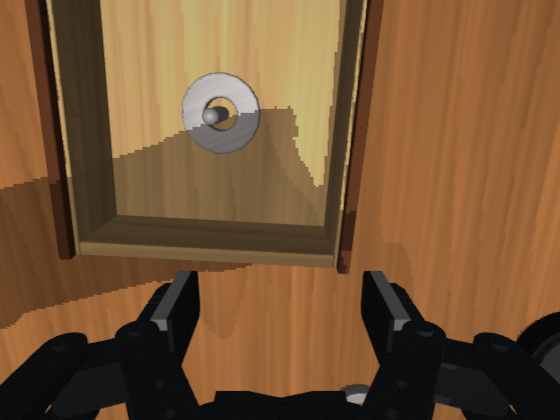

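The large die lies flat round the post (centre (221,113), post base concentric). On to the medium.

>>> carry_out(
  slide=[
    [-0.045,0.017,0],
    [-0.09,0.034,0],
    [-0.135,0.051,0],
    [-0.18,0.067,0],
    [-0.194,0.073,0.02],
  ],
  rotation=[
    [0,0,0],
    [0,0,0],
    [0,0,0],
    [0,0,0],
    [0,0,0],
  ],
  fingers=[0.3,0.3,0.3,0.3,0.3],
)

```text
time_s: 10.3
eef_pos: [0.6081, -0.1024, 0.1326]
tcp_rot: [0.709, 0.705, 0.001, 0.002]
force: [0.2, 0.0, 1.0]
width: 0.699
```

>>> carry_out(
  slide=[
    [0,0,0.02],
    [0,0,0.04],
    [0,0,0.06],
    [0,0,0.06],
    [0,0,0.06],
  ],
  rotation=[
    [0,0,0],
    [0,0,0],
    [0,0,0],
    [0,0,0],
    [0,0,0],
  ],
  fingers=[0.3,0.3,0.3,0.3,0.3],
)

```text
time_s: 10.8
eef_pos: [0.606, -0.0964, 0.0709]
tcp_rot: [0.707, 0.707, -0.0, -0.0]
force: [0.1, -0.6, -0.2]
width: 0.702
```

Run:
```python
from det import *
s,im=snap('wrist','w11.png'); print(s['eef_pos'],s['tcp_rot'],s['force'],s['width'])
det('wrist',im,s)
```

```text
[ 0.60598738 -0.09642651  0.07087462] [ 7.07179934e-01  7.07033514e-01 -2.81824661e-04 -2.67755193e-04] [ 0.14710313 -0.63201306 -0.22939392] 0.702136788183484
wrist steel [282. 249.] 3726 [606.6 -96. ] 44.3
```

View pics/w11.png

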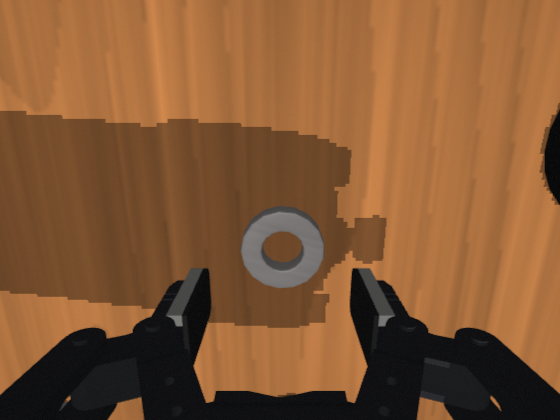

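Medium die at (606.6, −96.0), under the jaws. Descend and grip.

>>> carry_out(
  slide=[
    [0,0.0005,0.015],
    [0,0.0005,0.03],
    [0,0.0005,0.037],
    [0,0.0005,0.041],
    [0,0.0005,0.041],
  ],
  rotation=[
    [0,0,0],
    [0,0,0],
    [0,0,0],
    [0,0,0],
    [0,0,0],
  ],
  fingers=[0.3,0.3,0.3,0.3,0.3],
)

```text
time_s: 11.35
eef_pos: [0.6062, -0.0963, 0.0291]
tcp_rot: [0.707, 0.707, -0.0, -0.0]
force: [0.3, 0.1, 0.5]
width: 0.698
```

>>> carry_out(
  slide=[
    [0,0,0],
    [0,0,0],
    [0,0,0],
    [0,0,0],
    [0,0,0],
  ],
  rotation=[
    [0,0,0],
    [0,0,0],
    [0,0,0],
    [0,0,0],
    [0,0,0],
  ],
  fingers=[0.4,0.6,0.8,0.8,0.8],
)

```text
time_s: 11.85
eef_pos: [0.6069, -0.0964, 0.0307]
tcp_rot: [0.707, 0.707, 0.0, 0.0]
force: [-2.3, 0.6, 6.6]
width: 0.482
```

>>> carry_out(
  slide=[
    [0,0,-0.005],
    [0,0,-0.02],
    [0,0,-0.05],
    [0.01,0,-0.09],
    [0.04,-0.01,-0.12],
  ],
  rotation=[
    [0,0,0],
    [0,0,0],
    [0,0,0],
    [0,0,0],
    [0,0,0],
  ],
  fingers=[0.8,0.8,0.8,0.8,0.8],
)

```text
time_s: 12.35
eef_pos: [0.5977, -0.0588, 0.1532]
tcp_rot: [0.709, 0.706, 0.001, 0.001]
force: [0.4, 0.2, -0.2]
width: 0.48
```

Run:
```python
from det import *
s,im=snap('wrist','w12.png'); print(s['eef_pos'],s['tcp_rot'],s['force'],s['width'])
```

```text
[ 0.59767239 -0.05884066  0.15323269] [7.08608353e-01 7.05600201e-01 6.03380516e-04 1.48103799e-03] [ 0.37369133  0.16760476 -0.20189837] 0.48044299373370764
```

View pics/w12.png

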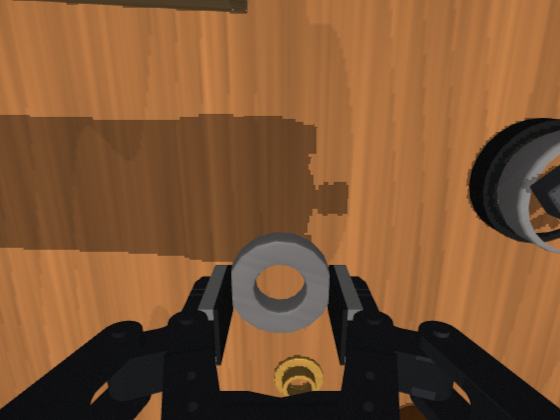

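Medium held. Carry to the post.

>>> carry_out(
  slide=[
    [0.04,-0.019,0],
    [0.08,-0.038,0],
    [0.12,-0.056,0],
    [0.16,-0.075,0],
    [0.2,-0.094,0],
  ],
  rotation=[
    [0,0,0],
    [0,0,0],
    [0,0,0],
    [0,0,0],
    [0,0,0],
  ],
  fingers=[0.8,0.8,0.8,0.8,0.8],
)

```text
time_s: 12.9
eef_pos: [0.5018, 0.1451, 0.1509]
tcp_rot: [0.707, 0.707, 0.001, 0.0]
force: [1.0, 0.7, -0.9]
width: 0.475
```

>>> carry_out(
  slide=[
    [0.023,-0.01,0],
    [0.023,-0.01,0.01],
    [0.023,-0.01,0.02],
    [0.023,-0.01,0.03],
    [0.023,-0.01,0.03],
  ],
  rotation=[
    [0,0,0],
    [0,0,0],
    [0,0,0],
    [0,0,0],
    [0,0,0],
  ],
  fingers=[0.8,0.8,0.8,0.8,0.8],
)

```text
time_s: 13.4
eef_pos: [0.4923, 0.1652, 0.1184]
tcp_rot: [0.708, 0.706, -0.001, -0.0]
force: [0.6, 0.1, -0.4]
width: 0.48
```

Run:
```python
from det import *
s,im=snap('wrist','w13.png'); print(s['eef_pos'],s['tcp_rot'],s['force'],s['width'])
```

```text
[0.49225999 0.16522824 0.11838686] [ 7.07713203e-01  7.06498839e-01 -1.16078718e-03 -2.56598950e-04] [ 0.56504295  0.07777452 -0.41194483] 0.47978574202743557
```

View pics/w13.png

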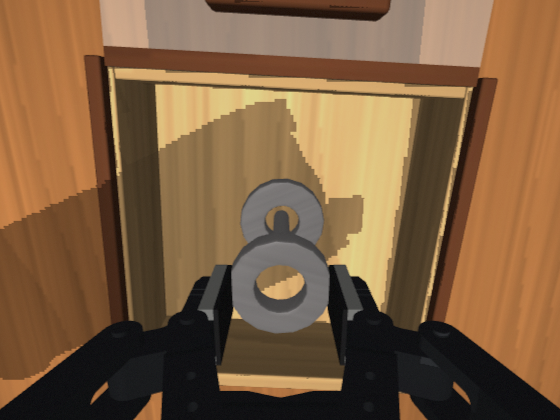

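Medium is over the post, the large die below at (282,220). Lower.

>>> carry_out(
  slide=[
    [0,0,0.015],
    [0,0,0.03],
    [0,0,0.045],
    [0,0,0.058],
    [0,0,0.062],
  ],
  rotation=[
    [0,0,0],
    [0,0,0],
    [0,0,0],
    [0,0,0],
    [0,0,0],
  ],
  fingers=[0.8,0.8,0.8,0.8,0.8],
)

```text
time_s: 13.95
eef_pos: [0.4923, 0.166, 0.0567]
tcp_rot: [0.707, 0.707, -0.001, -0.0]
force: [-0.1, 0.3, -0.3]
width: 0.478
```

>>> carry_out(
  slide=[
    [0,0,0.001],
    [0,0,0.002],
    [0,0,0.003],
    [0,0,0.004],
    [0,0,0.005],
  ],
  rotation=[
    [0,0,0],
    [0,0,0],
    [0,0,0],
    [0,0,0],
    [0,0,0],
  ],
  fingers=[0.8,0.8,0.8,0.8,0.8],
)

```text
time_s: 14.45
eef_pos: [0.4928, 0.1667, 0.0531]
tcp_rot: [0.707, 0.707, 0.0, 0.0]
force: [-0.6, 0.2, -0.0]
width: 0.479
```

Run:
```python
from det import *
s,im=snap('wrist','w14.png'); print(s['eef_pos'],s['tcp_rot'],s['force'],s['width'])
```

```text
[0.4927822  0.1667271  0.05305971] [7.07123110e-01 7.07090396e-01 2.68816347e-04 8.35442656e-05] [-0.59586913  0.16909087 -0.00167822] 0.4789862092099631
```

View pics/w14.png

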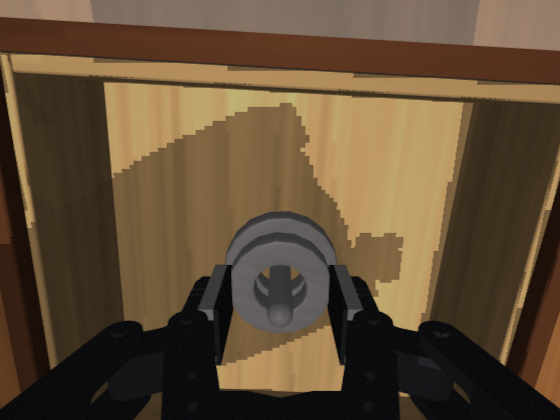

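Threaded, no contact yet; continue down in 1 mm rows.

>>> carry_out(
  slide=[
    [0,0,0.001],
    [0,0,0.002],
    [0,0,0.003],
    [0,0,0.004],
    [0,0,0.005],
  ],
  rotation=[
    [0,0,0],
    [0,0,0],
    [0,0,0],
    [0,0,0],
    [0,0,0],
  ],
  fingers=[0.8,0.8,0.8,0.8,0.8],
)

```text
time_s: 15.0
eef_pos: [0.4927, 0.1667, 0.0485]
tcp_rot: [0.707, 0.707, 0.0, -0.0]
force: [-10.6, -3.9, 38.2]
width: 0.481
```

>>> carry_out(
  slide=[
    [0,0,-0.0005],
    [0,0,-0.001],
    [0,0,-0.001],
    [0,0,-0.001],
    [0,0,-0.001],
  ],
  rotation=[
    [0,0,0],
    [0,0,0],
    [0,0,0],
    [0,0,0],
    [0,0,0],
  ],
  fingers=[0.8,0.5,0.4,0.35,0.35],
)

```text
time_s: 15.5
eef_pos: [0.4926, 0.1667, 0.0487]
tcp_rot: [0.707, 0.707, -0.0, -0.0]
force: [0.6, 0.5, 0.2]
width: 0.647
```

>>> carry_out(
  slide=[
    [0,0,-0.02],
    [0,0,-0.05],
    [-0.02,0,-0.09],
    [-0.06,0,-0.105],
    [-0.11,-0.005,-0.105],
  ],
  rotation=[
    [0,0,0],
    [0,0,0],
    [0,0,0],
    [0,0,0],
    [0,0,0],
  ],
  fingers=[0.35,0.35,0.35,0.35,0.35],
)

```text
time_s: 16.0
eef_pos: [0.4893, 0.0574, 0.1563]
tcp_rot: [0.706, 0.708, 0.002, 0.001]
force: [1.6, -1.4, -1.0]
width: 0.649
```

Run:
```python
from det import *
s,im=snap('wrist','w15.png'); print(s['eef_pos'],s['tcp_rot'],s['force'],s['width'])
```

```text
[0.4892777  0.05736452 0.15630147] [0.70611409 0.7080937  0.0022522  0.00106449] [ 1.57029962 -1.3759861  -1.03911697] 0.6486575976440306
```

View pics/w15.png

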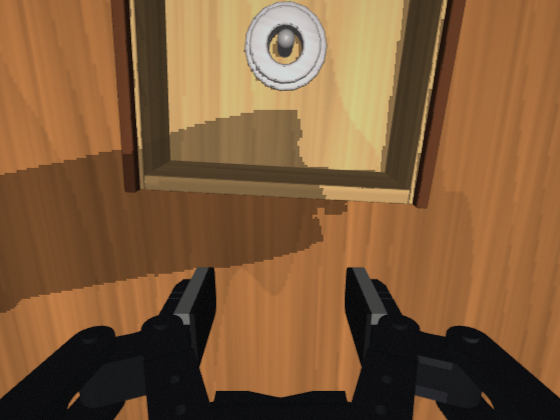

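Medium sits on the large, post through both. On to the small die.

>>> carry_out(
  slide=[
    [-0.048,-0.004,0],
    [-0.096,-0.008,0],
    [-0.144,-0.012,0],
    [-0.192,-0.017,0],
    [-0.24,-0.021,0],
  ],
  rotation=[
    [0,0,0],
    [0,0,0],
    [0,0,0],
    [0,0,0],
    [0,0,0],
  ],
  fingers=[0.4,0.4,0.4,0.4,0.4],
)

```text
time_s: 16.55
eef_pos: [0.466, -0.185, 0.1539]
tcp_rot: [0.707, 0.707, 0.0, 0.0]
force: [0.6, -0.7, -0.4]
width: 0.602
```

>>> carry_out(
  slide=[
    [-0.039,-0.004,0.02],
    [-0.039,-0.004,0.05],
    [-0.039,-0.004,0.08],
    [-0.039,-0.004,0.08],
    [-0.039,-0.004,0.08],
  ],
  rotation=[
    [0,0,0],
    [0,0,0],
    [0,0,0],
    [0,0,0],
    [0,0,0],
  ],
  fingers=[0.4,0.4,0.4,0.4,0.4],
)

```text
time_s: 17.05
eef_pos: [0.4624, -0.222, 0.074]
tcp_rot: [0.707, 0.707, -0.0, -0.001]
force: [0.4, 0.5, 0.9]
width: 0.598
```

Run:
```python
from det import *
s,im=snap('wrist','w16.png'); print(s['eef_pos'],s['tcp_rot'],s['force'],s['width'])
det('wrist',im,s)
```

```text
[ 0.46244377 -0.22201776  0.07401347] [ 7.07132651e-01  7.07080632e-01 -3.24970158e-04 -5.36529347e-04] [0.44157659 0.5430097  0.85360441] 0.5977840179158942
wrist steel [282. 252.] 1829 [ 462.8 -224.6] 35.3
```

View pics/w16.png

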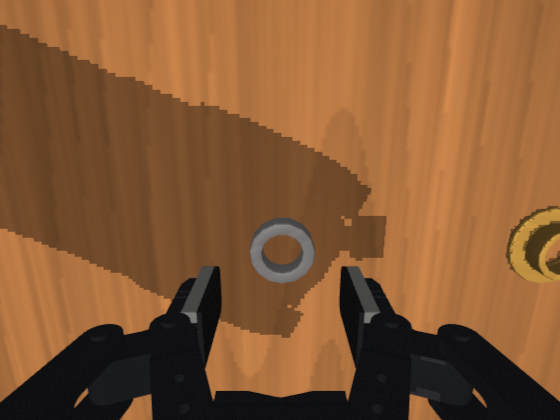

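Small die at (462.8, −224.6), 2.5 mm off in y. Correct, descend, grip, lift.

>>> carry_out(
  slide=[
    [-0.0025,0.0005,0.015],
    [-0.0025,0.0005,0.03],
    [-0.0025,0.0005,0.038],
    [-0.0025,0.0005,0.0425],
    [-0.0025,0.0005,0.0425],
  ],
  rotation=[
    [0,0,0],
    [0,0,0],
    [0,0,0],
    [0,0,0],
    [0,0,0],
  ],
  fingers=[0.4,0.4,0.4,0.4,0.4],
)

```text
time_s: 17.6
eef_pos: [0.4633, -0.2245, 0.0317]
tcp_rot: [0.707, 0.707, 0.0, 0.0]
force: [-0.5, 0.2, -0.9]
width: 0.602
```

>>> carry_out(
  slide=[
    [0,0,0],
    [0,0,0],
    [0,0,0],
    [0,0,0],
    [0,0,0],
  ],
  rotation=[
    [0,0,0],
    [0,0,0],
    [0,0,0],
    [0,0,0],
    [0,0,0],
  ],
  fingers=[0.5,0.7,0.9,0.9,0.9],
)

```text
time_s: 18.1
eef_pos: [0.4635, -0.2247, 0.0325]
tcp_rot: [0.707, 0.707, 0.0, 0.0]
force: [-4.4, 1.6, 18.2]
width: 0.374
```

>>> carry_out(
  slide=[
    [0,0,-0.005],
    [0,0,-0.02],
    [0,0,-0.05],
    [0.01,0,-0.09],
    [0.04,0,-0.12],
  ],
  rotation=[
    [0,0,0],
    [0,0,0],
    [0,0,0],
    [0,0,0],
    [0,0,0],
  ],
  fingers=[0.9,0.9,0.9,0.9,0.9],
)

```text
time_s: 18.6
eef_pos: [0.4632, -0.1865, 0.1537]
tcp_rot: [0.708, 0.706, 0.0, 0.001]
force: [0.6, -0.0, -0.0]
width: 0.371
```

Run:
```python
from det import *
s,im=snap('wrist','w17.png'); print(s['eef_pos'],s['tcp_rot'],s['force'],s['width'])
```

```text
[ 0.46316195 -0.18645617  0.15373874] [7.08485990e-01 7.05724134e-01 1.15430701e-04 1.01753207e-03] [ 0.57681181 -0.02488331 -0.01201391] 0.3710784267899802
```

View pics/w17.png

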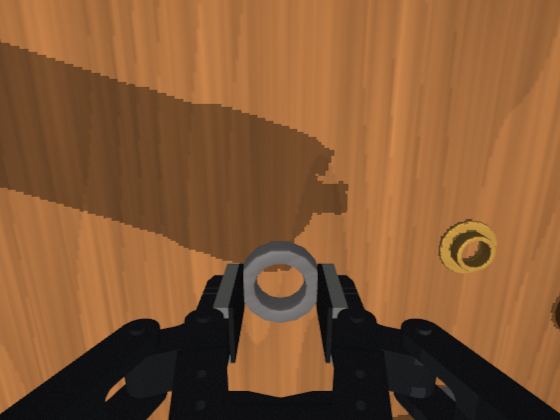

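Small die held. Carry to the post.

>>> carry_out(
  slide=[
    [0.048,0.004,0],
    [0.096,0.008,0],
    [0.144,0.012,0],
    [0.192,0.016,0],
    [0.24,0.02,0],
  ],
  rotation=[
    [0,0,0],
    [0,0,0],
    [0,0,0],
    [0,0,0],
    [0,0,0],
  ],
  fingers=[0.9,0.9,0.9,0.9,0.9],
)

```text
time_s: 19.15
eef_pos: [0.483, 0.0573, 0.152]
tcp_rot: [0.707, 0.707, 0.0, 0.0]
force: [1.3, -0.6, -0.7]
width: 0.369
```

>>> carry_out(
  slide=[
    [0.045,0.004,0],
    [0.09,0.007,0],
    [0.111,0.009,0],
    [0.111,0.009,0.015],
    [0.111,0.009,0.025],
  ],
  rotation=[
    [0,0,0],
    [0,0,0],
    [0,0,0],
    [0,0,0],
    [0,0,0],
  ],
  fingers=[0.9,0.9,0.9,0.9,0.9],
)

```text
time_s: 19.65
eef_pos: [0.4919, 0.1671, 0.1259]
tcp_rot: [0.707, 0.708, 0.0, 0.0]
force: [-0.3, -0.3, -0.6]
width: 0.369
```

Run:
```python
from det import *
s,im=snap('wrist','w18.png'); print(s['eef_pos'],s['tcp_rot'],s['force'],s['width'])
```

```text
[0.49186678 0.16705916 0.12594892] [7.06593866e-01 7.07619324e-01 3.56032791e-05 1.45025226e-05] [-0.26938344 -0.27483645 -0.62001546] 0.36853498227734066
```

View pics/w18.png

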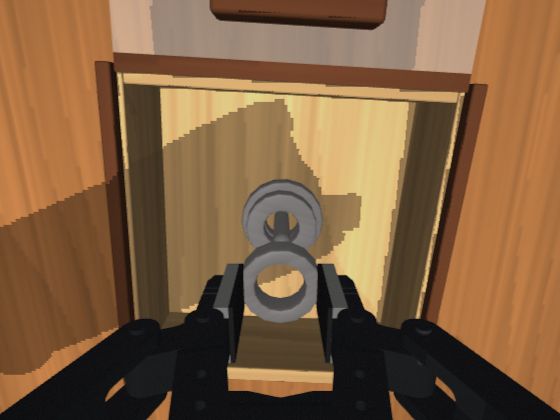

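>>> carry_out(
  slide=[
    [0,0,0.015],
    [0,0,0.03],
    [0,0,0.045],
    [0,0,0.055],
    [0,0,0.059],
  ],
  rotation=[
    [0,0,0],
    [0,0,0],
    [0,0,0],
    [0,0,0],
    [0,0,0],
  ],
  fingers=[0.9,0.9,0.9,0.9,0.9],
)

```text
time_s: 20.2
eef_pos: [0.4918, 0.1656, 0.0666]
tcp_rot: [0.707, 0.707, -0.001, -0.0]
force: [0.2, 0.4, 0.1]
width: 0.371
```

Run:
```python
from det import *
s,im=snap('wrist','w19.png'); print(s['eef_pos'],s['tcp_rot'],s['force'],s['width'])
```

```text
[0.49184064 0.16564396 0.06662643] [ 7.07440313e-01  7.06772796e-01 -6.28150155e-04 -1.57108786e-04] [0.21657406 0.37429617 0.1110678 ] 0.3712859661455241
```

View pics/w19.png

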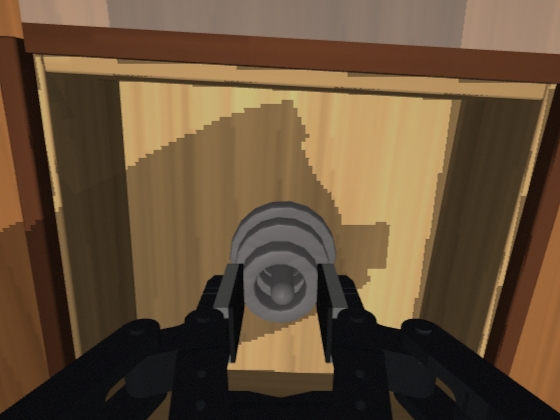

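Threaded on the post. Lower the last 4–5 mm.

>>> carry_out(
  slide=[
    [0,0,0.001],
    [0,0,0.002],
    [0,0,0.003],
    [0,0,0.004],
    [0,0,0.0045],
  ],
  rotation=[
    [0,0,0],
    [0,0,0],
    [0,0,0],
    [0,0,0],
    [0,0,0],
  ],
  fingers=[0.9,0.9,0.9,0.9,0.9],
)

```text
time_s: 20.75
eef_pos: [0.4922, 0.1664, 0.0629]
tcp_rot: [0.707, 0.707, 0.0, -0.0]
force: [0.5, -0.0, -0.2]
width: 0.368
```

>>> carry_out(
  slide=[
    [0,0,0.0005],
    [0,0,0.001],
    [0,0,0.001],
    [0,0,0.001],
    [0,0,0.001],
  ],
  rotation=[
    [0,0,0],
    [0,0,0],
    [0,0,0],
    [0,0,0],
    [0,0,0],
  ],
  fingers=[0.9,0.9,0.9,0.9,0.9],
)

```text
time_s: 21.25
eef_pos: [0.4922, 0.1665, 0.0625]
tcp_rot: [0.707, 0.707, 0.0, 0.0]
force: [-5.1, -1.8, 16.3]
width: 0.367
```

Contact at the expected height. Release, rise.

>>> carry_out(
  slide=[
    [0,0,0],
    [0,0,0],
    [0,0,0],
    [0,0,0],
    [0,0,0],
  ],
  rotation=[
    [0,0,0],
    [0,0,0],
    [0,0,0],
    [0,0,0],
    [0,0,0],
  ],
  fingers=[0.6,0.5,0.45,0.45,0.45],
)

```text
time_s: 21.75
eef_pos: [0.4921, 0.1664, 0.0617]
tcp_rot: [0.707, 0.707, -0.0, -0.0]
force: [-0.1, -0.2, 0.0]
width: 0.551
```

>>> carry_out(
  slide=[
    [0,0,-0.02],
    [0,0,-0.05],
    [-0.02,0,-0.08],
    [-0.06,0,-0.09],
    [-0.1,0.015,-0.09],
  ],
  rotation=[
    [0,0,0],
    [0,0,0],
    [0,0,0],
    [0,0,0],
    [0,0,0],
  ],
  fingers=[0.45,0.45,0.45,0.45,0.45],
)

```text
time_s: 22.25
eef_pos: [0.5069, 0.066, 0.1536]
tcp_rot: [0.706, 0.708, 0.001, 0.0]
force: [0.1, -0.2, -0.4]
width: 0.549
```

Run:
```python
from det import *
s,im=snap('wrist','w20.png'); print(s['eef_pos'],s['tcp_rot'],s['force'],s['width'])
```

```text
[0.50685997 0.0660457  0.15363975] [7.06331489e-01 7.07880244e-01 1.11135368e-03 3.92287883e-04] [ 0.11210698 -0.16749552 -0.40547061] 0.5488093530343604
```

View pics/w20.png

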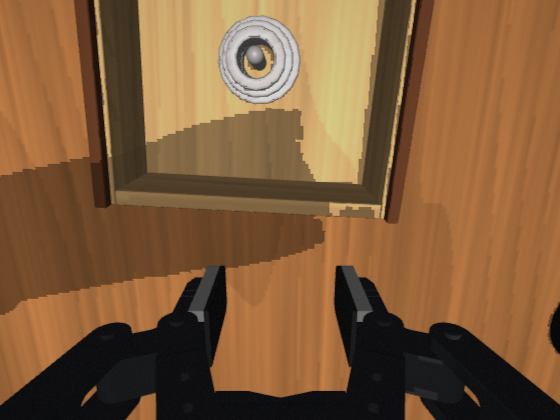

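Three dies nested concentrically. Now the keeper at about (0.613, −0.227).

>>> carry_out(
  slide=[
    [-0.045,0.016,0],
    [-0.09,0.033,0],
    [-0.135,0.049,0],
    [-0.18,0.065,0],
    [-0.225,0.082,0],
  ],
  rotation=[
    [0,0,0],
    [0,0,0],
    [0,0,0],
    [0,0,0],
    [0,0,0],
  ],
  fingers=[0.45,0.45,0.45,0.45,0.45],
)

```text
time_s: 22.8
eef_pos: [0.5894, -0.1605, 0.1517]
tcp_rot: [0.707, 0.707, -0.0, -0.0]
force: [0.1, 0.4, -0.2]
width: 0.552
```

>>> carry_out(
  slide=[
    [-0.045,0.016,0],
    [-0.066,0.024,0.02],
    [-0.066,0.024,0.05],
    [-0.066,0.024,0.075],
    [-0.066,0.024,0.075],
  ],
  rotation=[
    [0,0,0],
    [0,0,0],
    [0,0,0],
    [0,0,0],
    [0,0,0],
  ],
  fingers=[0.45,0.45,0.45,0.45,0.45],
)

```text
time_s: 23.3
eef_pos: [0.611, -0.2241, 0.0733]
tcp_rot: [0.707, 0.707, -0.001, -0.002]
force: [0.7, -0.4, -0.4]
width: 0.551
```

Run:
```python
from det import *
s,im=snap('wrist','w21.png'); print(s['eef_pos'],s['tcp_rot'],s['force'],s['width'])
det('wrist',im,s)
h=cv2.cvtColor(im,cv2.COLOR_RGB2HSV); m=((abs(h[...,0].astype(int)-25)<6)&(h[...,1]>190)&(h[...,2]>80)).astype(np.uint8)
k,l,st,ce=cv2.connectedComponentsWithStats(m); print([(st[i],ce[i]) for i in range(1,k) if st[i,4]>200])
```

```text
[ 0.61104281 -0.22407421  0.07328067] [ 0.70721863  0.70698915 -0.00143062 -0.00246974] [ 0.70687102 -0.44739893 -0.42144418] 0.5506300100970831
wrist steel [544. 380.] 875 [ 767.3 -314. ] 40.1
[]
```

View pics/w21.png

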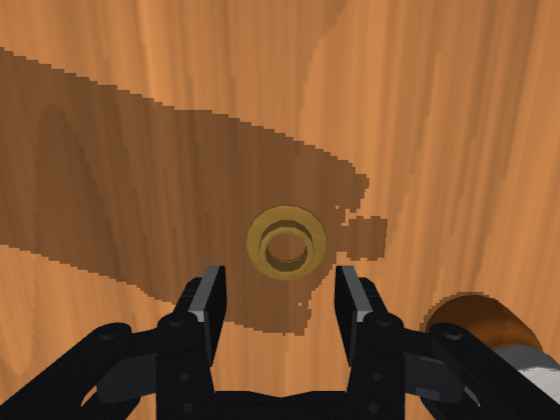

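Keeper in shadow: flange spans (246–327, 206–281), hub top centre (286,248). Cast those.

Run:
```python
from det import *
s=manip.observe(); C=cam('wrist',s); print(s['eef_pos'])
im=cv2.imread('pics/w21.png'); h=cv2.cvtColor(im,cv2.COLOR_BGR2HSV)
print(h[243,252],h[243,300],h[215,286],h[150,280],h[250,180],h[300,286])
m=((h[...,0]>=20)&(h[...,0]<35)&(h[...,1]>120)).astype(np.uint8)
k,l,st,ce=cv2.connectedComponentsWithStats(m)
for i in range(1,k):
    if st[i,4]>400:
        hull=cv2.convexHull(np.argwhere(l==i)[:,::-1].astype(np.float32)); w=np.array([ray(C,p,.004)[:2] for p in hull[:,0]],np.float32)*1000
        print(st[i],cv2.minEnclosingCircle(w))
print(ray(C,(286,248),.016))
```

```text
[ 0.61214427 -0.2242849   0.07546395]
[ 19 166 135] [ 13 157 125] [ 19 164 135] [ 14 160 116] [ 14 163 130] [ 14 160 115]
[ 0.61450302 -0.2226581   0.016     ]
```

Run:
```python
from det import *
s,im=snap('wrist','w22.png'); C=cam('wrist',s); print(s['eef_pos'],s['tcp_rot'])
h=cv2.cvtColor(im,cv2.COLOR_RGB2HSV)
m=((h[...,0]>=17)&(h[...,0]<35)&(h[...,1]>120)).astype(np.uint8)
k,l,st,ce=cv2.connectedComponentsWithStats(m)
for i in range(1,k):
    if st[i,4]>400:
        hull=cv2.convexHull(np.argwhere(l==i)[:,::-1].astype(np.float32)); w=np.array([ray(C,p,.004)[:2] for p in hull[:,0]],np.float32)*1000
        print(st[i],cv2.minEnclosingCircle(w))
```

```text
[ 0.61214427 -0.2242849   0.07546395] [ 0.70712524  0.70708648 -0.00082049 -0.00139288]
[ 244  203   80   75 3951] ((613.139404296875, -223.7450714111328), 22.824689865112305)
```

Keeper at (613.1, −224), flange diameter 45.6 mm (should be 46). Descend to hub height and grip.

>>> carry_out(
  slide=[
    [0,0.001,0.015],
    [0,0.001,0.03],
    [0,0.001,0.038],
    [0,0.001,0.041],
    [0,0.001,0.041],
  ],
  rotation=[
    [0,0,0],
    [0,0,0],
    [0,0,0],
    [0,0,0],
    [0,0,0],
  ],
  fingers=[0.45,0.45,0.45,0.45,0.45],
)

```text
time_s: 23.9
eef_pos: [0.6139, -0.2245, 0.0353]
tcp_rot: [0.707, 0.707, -0.0, -0.0]
force: [-0.1, -0.1, 0.3]
width: 0.552
```

>>> carry_out(
  slide=[
    [0,0,0],
    [0,0,0],
    [0,0,0],
    [0,0,0],
    [0,0,0],
  ],
  rotation=[
    [0,0,0],
    [0,0,0],
    [0,0,0],
    [0,0,0],
    [0,0,0],
  ],
  fingers=[0.55,0.75,0.95,0.95,0.95],
)

```text
time_s: 24.4
eef_pos: [0.6144, -0.2247, 0.0368]
tcp_rot: [0.707, 0.707, 0.0, 0.0]
force: [-2.4, 1.4, 7.1]
width: 0.3
```

>>> carry_out(
  slide=[
    [0,0,-0.005],
    [0,0,-0.02],
    [0,0,-0.05],
    [0.01,0,-0.09],
    [0.04,0,-0.115],
  ],
  rotation=[
    [0,0,0],
    [0,0,0],
    [0,0,0],
    [0,0,0],
    [0,0,0],
  ],
  fingers=[0.95,0.95,0.95,0.95,0.95],
)

```text
time_s: 24.9
eef_pos: [0.6145, -0.1876, 0.1548]
tcp_rot: [0.709, 0.706, 0.0, 0.002]
force: [1.4, 0.5, -0.6]
width: 0.298
```

Run:
```python
from det import *
s,im=snap('wrist','w23.png'); print(s['eef_pos'],s['tcp_rot'],s['force'],s['width'])
s,im=snap('side','side23.png');
```

```text
[ 0.61446493 -0.18762935  0.15478868] [7.08692978e-01 7.05514448e-01 3.79349988e-04 1.86639286e-03] [ 1.3515884   0.46010871 -0.57772013] 0.29788487741006464
```

View pics/w23.png

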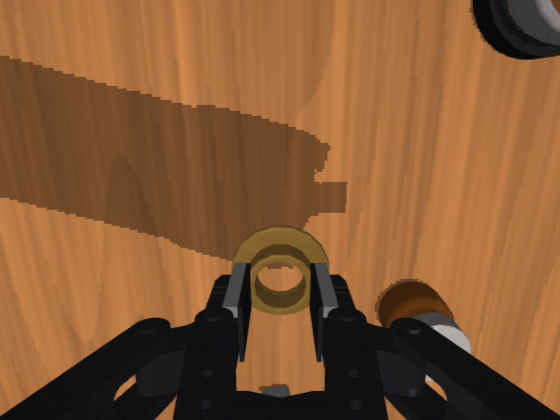

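View pics/side23.png

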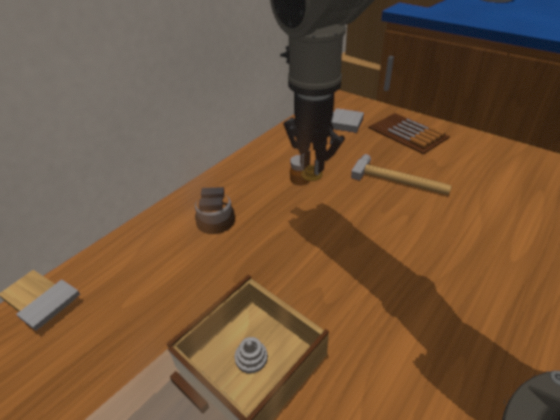

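Keeper held by the hub, stack intact in the side view at (250,352). Carry to the post.

>>> carry_out(
  slide=[
    [0.045,-0.016,0],
    [0.09,-0.031,0],
    [0.135,-0.047,0],
    [0.18,-0.063,0],
    [0.225,-0.078,0],
  ],
  rotation=[
    [0,0,0],
    [0,0,0],
    [0,0,0],
    [0,0,0],
    [0,0,0],
  ],
  fingers=[0.95,0.95,0.95,0.95,0.95],
)

```text
time_s: 25.5
eef_pos: [0.5353, 0.0418, 0.1516]
tcp_rot: [0.707, 0.707, 0.0, 0.0]
force: [1.1, 1.1, 0.6]
width: 0.299
```

>>> carry_out(
  slide=[
    [0.045,-0.016,0],
    [0.09,-0.031,0],
    [0.126,-0.044,0],
    [0.126,-0.044,0.005],
    [0.126,-0.044,0.01],
  ],
  rotation=[
    [0,0,0],
    [0,0,0],
    [0,0,0],
    [0,0,0],
    [0,0,0],
  ],
  fingers=[0.95,0.95,0.95,0.95,0.95],
)

```text
time_s: 26.0
eef_pos: [0.492, 0.1671, 0.1413]
tcp_rot: [0.706, 0.708, 0.0, 0.0]
force: [0.6, -0.9, -0.6]
width: 0.298
```

Run:
```python
from det import *
s,im=snap('wrist','w24.png'); print(s['eef_pos'],s['tcp_rot'],s['force'],s['width'])
```

```text
[0.49204448 0.16711003 0.14126205] [7.06415080e-01 7.07797683e-01 3.86592529e-04 1.59435290e-04] [ 0.60623359 -0.85415115 -0.57020087] 0.2977917827199926
```

View pics/w24.png

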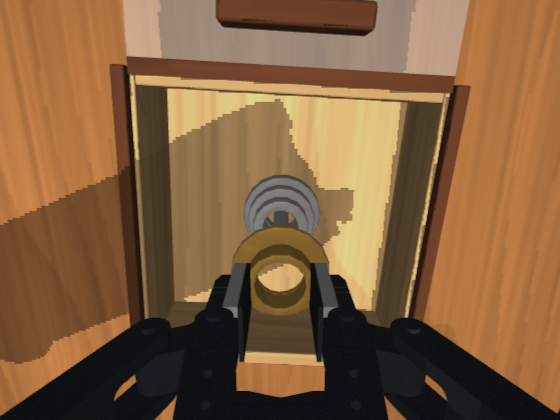

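Keeper level and aligned over the stack. Lower to about 4 mm above.

>>> carry_out(
  slide=[
    [0,0,0.015],
    [0,0,0.03],
    [0,0,0.045],
    [0,0,0.055],
    [0,0,0.059],
  ],
  rotation=[
    [0,0,0],
    [0,0,0],
    [0,0,0],
    [0,0,0],
    [0,0,0],
  ],
  fingers=[0.95,0.95,0.95,0.95,0.95],
)

```text
time_s: 26.55
eef_pos: [0.4921, 0.1652, 0.081]
tcp_rot: [0.708, 0.707, -0.001, -0.0]
force: [-0.2, 1.3, -1.1]
width: 0.302
```

Run:
```python
from det import *
s,im=snap('wrist','w25.png'); print(s['eef_pos'],s['tcp_rot'],s['force'],s['width'])
```

```text
[0.49210409 0.16522509 0.08101042] [ 7.07683411e-01  7.06529363e-01 -6.63522194e-04 -9.68387117e-05] [-0.23940909  1.28790167 -1.07828271] 0.3022391548911316
```

View pics/w25.png

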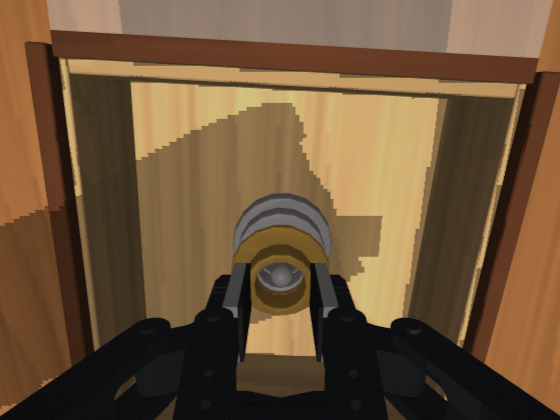

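>>> carry_out(
  slide=[
    [0,0,0.001],
    [0,0,0.002],
    [0,0,0.0025],
    [0,0,0.003],
    [0,0,0.0035],
  ],
  rotation=[
    [0,0,0],
    [0,0,0],
    [0,0,0],
    [0,0,0],
    [0,0,0],
  ],
  fingers=[0.95,0.95,0.95,0.95,0.95],
)

```text
time_s: 27.1
eef_pos: [0.4923, 0.1666, 0.0787]
tcp_rot: [0.707, 0.707, 0.0, 0.0]
force: [-3.1, -0.1, 12.1]
width: 0.302
```

Contact at the expected height. Release and back off straight up.

>>> carry_out(
  slide=[
    [0,0,0],
    [0,0,0],
    [0,0,0],
    [0,0,0],
    [0,0,0],
  ],
  rotation=[
    [0,0,0],
    [0,0,0],
    [0,0,0],
    [0,0,0],
    [0,0,0],
  ],
  fingers=[0.7,0.6,0.5,0.5,0.5],
)

```text
time_s: 27.6
eef_pos: [0.4921, 0.1664, 0.0783]
tcp_rot: [0.707, 0.707, -0.0, -0.0]
force: [0.1, -0.3, 0.4]
width: 0.499
```

>>> carry_out(
  slide=[
    [0,0,-0.01],
    [0,0,-0.03],
    [0,0,-0.05],
    [-0.02,0,-0.07],
    [-0.06,0,-0.07],
  ],
  rotation=[
    [0,0,0],
    [0,0,0],
    [0,0,0],
    [0,0,0],
    [0,0,0],
  ],
  fingers=[0.5,0.5,0.5,0.5,0.5],
)

```text
time_s: 28.1
eef_pos: [0.4935, 0.1086, 0.1514]
tcp_rot: [0.706, 0.709, 0.002, 0.001]
force: [0.6, -0.6, -0.9]
width: 0.5
```

Run:
```python
from det import *
s,im=snap('wrist','w26.png'); print(s['eef_pos'],s['tcp_rot'],s['force'],s['width'])
s,im=snap('scene','scene26.png'); cv2.imwrite('pics/scene26z.png',cv2.resize(im[140:320,340:560],None,fx=3,fy=3)[...,::-1])
```

```text
[0.49351267 0.10864074 0.15137998] [7.05637938e-01 7.08568352e-01 2.36932962e-03 6.14025086e-04] [ 0.58423074 -0.59383642 -0.88923249] 0.49990938461613654
```

View pics/w26.png

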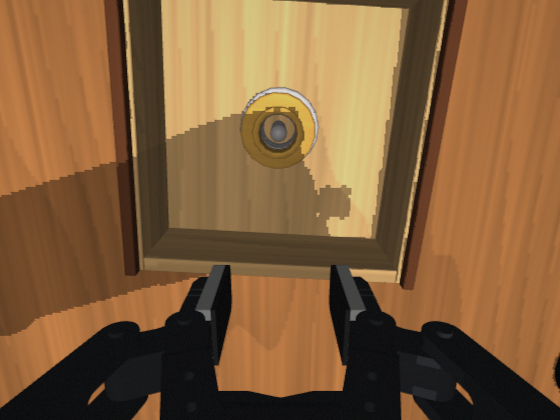

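View pics/scene26z.png

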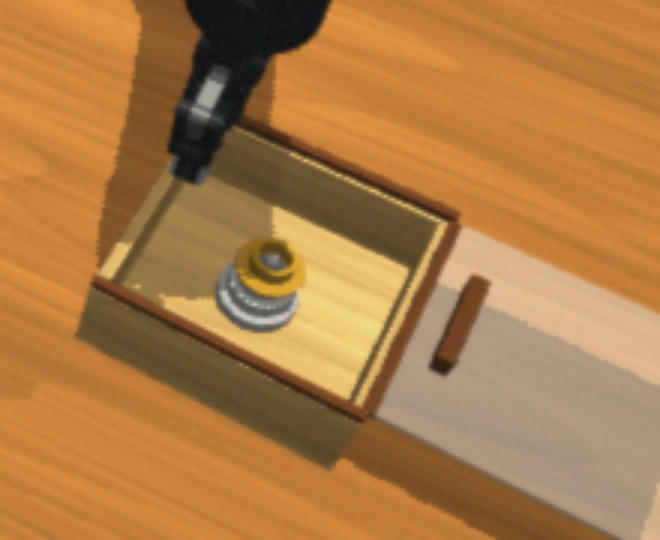

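Keeper sits flange down on the stack, concentric with the post. Now go behind the grip bar with shut fingers.

>>> carry_out(
  slide=[
    [0.045,0.001,0],
    [0.09,0.002,0],
    [0.135,0.004,0],
    [0.18,0.006,0],
    [0.207,0.006,0],
  ],
  rotation=[
    [0,0,0],
    [0,0,0],
    [0,0,0],
    [0,0,0],
    [0,0,0],
  ],
  fingers=[0.8,1,1,1,1],
)

```text
time_s: 28.7
eef_pos: [0.4975, 0.3174, 0.1489]
tcp_rot: [0.706, 0.708, 0.001, -0.0]
force: [-0.9, -0.6, 0.0]
width: -0.001
```

>>> carry_out(
  slide=[
    [0,0,0],
    [0,0,0.015],
    [0,0,0.03],
    [0,0,0.044],
    [0,0,0.047],
  ],
  rotation=[
    [0,0,0],
    [0,0,0],
    [0,0,0],
    [0,0,0],
    [0,0,0],
  ],
  fingers=[1,1,1,1,1],
)

```text
time_s: 29.2
eef_pos: [0.4974, 0.3119, 0.0989]
tcp_rot: [0.708, 0.707, -0.002, -0.0]
force: [-0.0, -0.1, -0.3]
width: 0.001
```

Run:
```python
from det import *
s,im=snap('scene','scene27.png'); print(s['eef_pos'],s['force'],s['width']); cv2.imwrite('pics/scene27z.png',cv2.resize(im[140:340,340:560],None,fx=3,fy=3)[...,::-1])
s,im=snap('side','side27.png')
```

```text
[0.49735081 0.31187152 0.09894674] [-0.04290249 -0.10378788 -0.26517155] 0.0009196205387755516
```

View pics/scene27z.png

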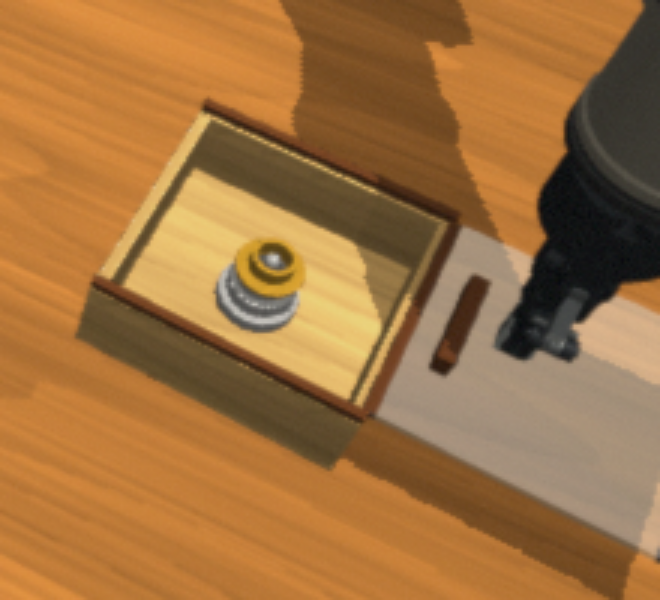

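View pics/side27.png

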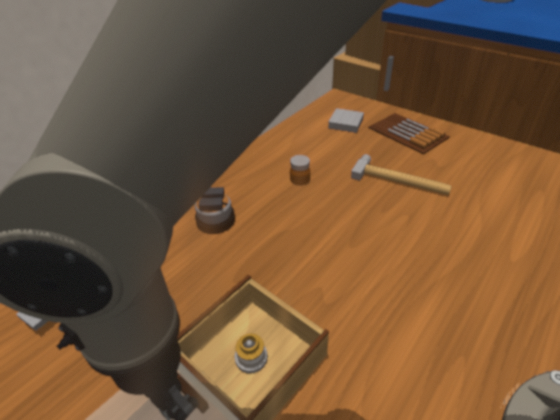

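Fingers are on the +y side of the bar. Push shut.

>>> carry_out(
  slide=[
    [-0.012,0,0],
    [-0.03,-0.001,0],
    [-0.05,-0.002,0],
    [-0.07,-0.003,0],
    [-0.09,-0.004,0],
  ],
  rotation=[
    [0,0,0],
    [0,0,0],
    [0,0,0],
    [0,0,0],
    [0,0,0],
  ],
  fingers=[1,1,1,1,1],
)

```text
time_s: 29.8
eef_pos: [0.4939, 0.2209, 0.1017]
tcp_rot: [0.708, 0.707, 0.0, 0.0]
force: [0.4, 2.8, -0.2]
width: -0.0
```

>>> carry_out(
  slide=[
    [-0.02,-0.001,0],
    [-0.04,-0.002,0],
    [-0.06,-0.003,0],
    [-0.075,-0.004,0],
    [-0.085,-0.004,0],
  ],
  rotation=[
    [0,0,0],
    [0,0,0],
    [0,0,0],
    [0,0,0],
    [0,0,0],
  ],
  fingers=[1,1,1,1,1],
)

```text
time_s: 30.3
eef_pos: [0.4898, 0.1362, 0.1016]
tcp_rot: [0.708, 0.706, -0.0, 0.0]
force: [-0.6, 2.1, 0.1]
width: 0.001
```

>>> carry_out(
  slide=[
    [-0.003,0,0],
    [-0.006,0,0],
    [-0.009,0,0],
    [-0.011,0,0],
    [-0.012,0,0],
  ],
  rotation=[
    [0,0,0],
    [0,0,0],
    [0,0,0],
    [0,0,0],
    [0,0,0],
  ],
  fingers=[1,1,1,1,1],
)

```text
time_s: 30.8
eef_pos: [0.4901, 0.1266, 0.1013]
tcp_rot: [0.707, 0.707, -0.0, -0.0]
force: [-0.9, 0.9, 1.0]
width: -0.001
```

>>> carry_out(
  slide=[
    [-0.001,0,0],
    [-0.002,0,0],
    [-0.003,0,0],
    [-0.004,0,0],
    [-0.0045,0,0],
  ],
  rotation=[
    [0,0,0],
    [0,0,0],
    [0,0,0],
    [0,0,0],
    [0,0,0],
  ],
  fingers=[1,1,1,1,1],
)

```text
time_s: 31.3
eef_pos: [0.4901, 0.1232, 0.1014]
tcp_rot: [0.707, 0.707, 0.001, -0.0]
force: [-2.6, 10.5, -1.1]
width: -0.002
```

Force rises to 10.5 N at y = 0.123, the predicted shut position. Back off and look.

>>> carry_out(
  slide=[
    [0.008,0,0],
    [0.012,0,0],
    [0.012,0,-0.03],
    [0.012,0,-0.07],
    [0.012,0.03,-0.1],
  ],
  rotation=[
    [0,0,0],
    [0,0,0],
    [0,0,0],
    [0,0,0],
    [0,0,0],
  ],
  fingers=[1,1,1,1,1],
)

```text
time_s: 31.8
eef_pos: [0.5183, 0.1341, 0.2032]
tcp_rot: [0.707, 0.708, -0.0, -0.0]
force: [0.2, 0.4, -0.1]
width: -0.001
```

>>> carry_out(
  slide=[
    [-0.03,0.03,0],
    [-0.06,0.06,0],
    [-0.09,0.09,0],
    [-0.12,0.12,0],
    [-0.13,0.13,0],
  ],
  rotation=[
    [0,0,0],
    [0,0,0],
    [0,0,0],
    [0,0,0],
    [0,0,0],
  ],
  fingers=[1,1,1,1,1],
)

```text
time_s: 32.3
eef_pos: [0.6522, -0.0002, 0.201]
tcp_rot: [0.708, 0.706, -0.0, 0.001]
force: [0.0, -0.2, -0.2]
width: -0.001
```

Run:
```python
from det import *
s,im=snap('scene','scene30.png'); print(s['time_s'],s['eef_pos'],s['force']); cv2.imwrite('pics/scene30z.png',cv2.resize(im[165:295,360:510],None,fx=5,fy=4.5,interpolation=cv2.INTER_CUBIC)[...,::-1])
s,im=snap('side','side30.png'); cv2.imwrite('pics/side30z.png',cv2.resize(im[270:420,150:350],None,fx=4,fy=4,interpolation=cv2.INTER_CUBIC)[...,::-1])
```

```text
32.3 [ 6.52201055e-01 -2.22287258e-04  2.01021115e-01] [ 0.00478102 -0.15165474 -0.19506138]
```

View pics/scene30z.png

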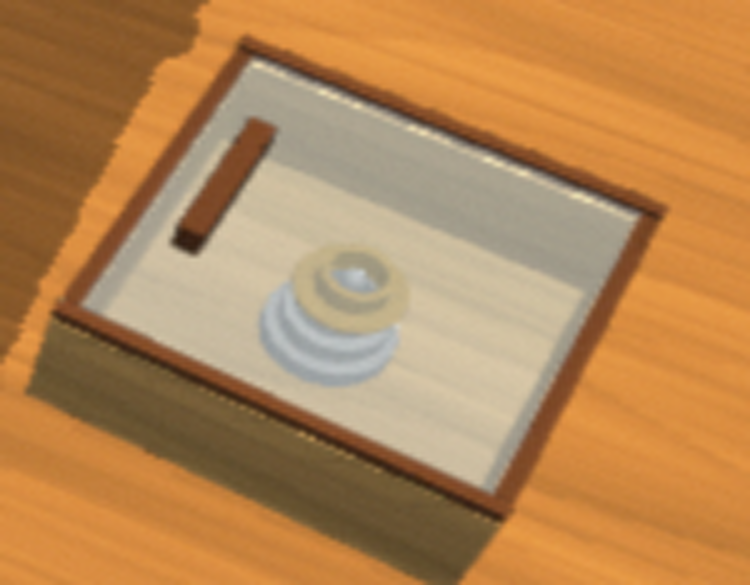

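View pics/side30z.png

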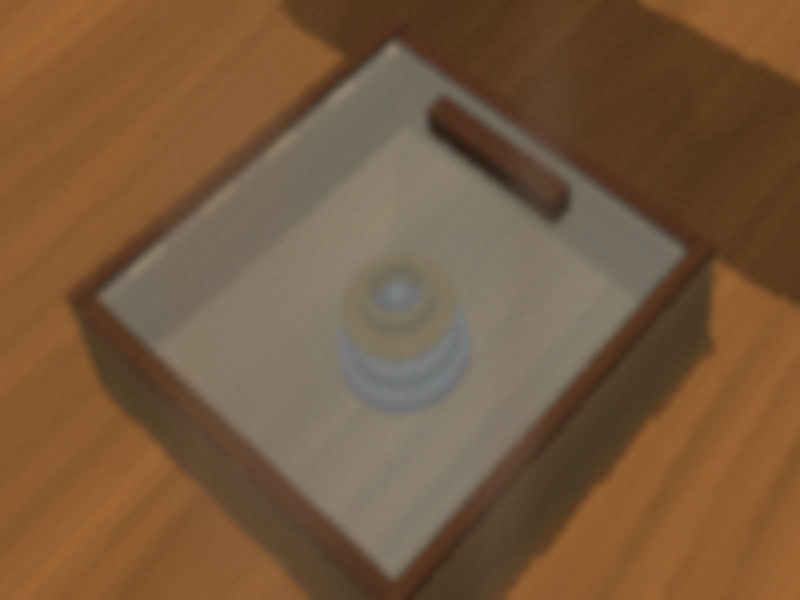

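View pics/scene30.png

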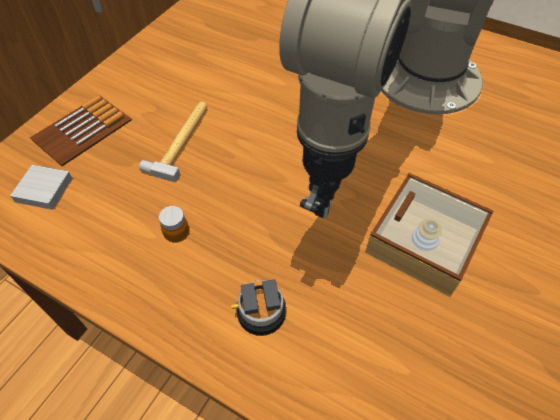

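The cover's strips are flush with both end walls. The stack stands upright under it, and the bystanders are where they started. The arm is clear of everything, so I'm handing in.

>>> carry_out(
  slide=[
    [0,0,0],
    [0,0,0],
    [0,0,0],
    [0,0,0],
    [0,0,0],
  ],
  rotation=[
    [0,0,0],
    [0,0,0],
    [0,0,0],
    [0,0,0],
    [0,0,0],
  ],
  fingers=[1,1,1,1,1],
)

```text
time_s: 32.9
eef_pos: [0.6499, 0.0044, 0.2015]
tcp_rot: [0.707, 0.707, 0.0, -0.0]
force: [0.5, -0.3, -0.9]
width: 0.001
```

```bash
python3 -c "
from cell import manip
print(manip.hand_in())"
```

```text
the job is handed in; nothing more can be done
None
```

I slid the cover open by its grip bar, threaded the large, medium and small dies and then the keeper (flange down) over the post, and pushed the cover shut. The job was handed in at about 33 s of the 128 s allowed; no verdict is reported.

- **Cover:** I judged it open by about 172 of its 175 mm from where the finger stopped; I didn't push it onto the stop. On closing, the force rose to 10.5 N at y = 0.123, where I expected it to be shut. The last pictures show it flush with both ends of the case.
- **Stack:** Each piece was lowered until it touched, then released. The medium die's contact reached 38 N and the others 12–21 N. The large die's final height wasn't measured separately; for the other three, contact came within about 1 mm of the expected height. The wrist pictures after each placing, and the last outside views, show the stack upright and centred on the post.
- **Bystanders:** The vise, hammer and jar look unmoved in the final pictures. The arm is clear of everything.
- **Disagreements:** The scene and side cameras differed by 2–5 mm, so I averaged them and corrected with the wrist camera. The first grip on the large die was about 4 mm off centre, so I regripped it before lifting.

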